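# Lay out the sampling desk for the next patient

## Task

Get the desk ready for the next patient's samples: first put all the rubbish lying on the dark mat (crumpled paper wrappers and empty cartons) into the white waste bin. Then lift only the top steel tray off the nested pile and set it, on its feet, in the middle of the cleared mat with its long side along the mat's long side, and stand every loose blue-capped sample jar (not the tubes in the rack) upright in that tray. Leave the other two trays nested on their board and the two marker pens where they are.

Things in the scene. Friction and masses are not known exactly. Their poses are not given: they have to be found in the camera images.
- mat: Dark rubber work mat 200 x 320 mm, 3 mm thick, fixed on the desk. Origin: centre of its underside; x across the short side, y along the long side.
- bin: White open-topped square waste bin, 180 x 180 mm outside, 130 mm high, walls 5 mm, fixed, to one side of the mat (left or right). Origin: centre of its underside.
- stand: Plywood board 135 x 240 x 12 mm, fixed, on the other side of the mat, under the pile of trays. Origin: centre of its underside, y along its long side.
- tray_top: Top tray of three nested. Steel, 112 x 218 mm over the rim, rim 60 mm above the origin; four feet 18 mm high; inner floor 86 x 192 mm, 22 mm above the origin; walls 3 mm thick, sloping outwards 15 degrees, outer face at the rim 56 mm (x) and 109 mm (y) from the centre. Origin: centre of the foot plane; x short way, y long way, z up. Its rim is 22 mm above the next tray's.
- tray_middle: The middle tray of the pile, same shape and axes as tray_top; stays on the stand.
- tray_bottom: The bottom tray of the pile, same shape and axes as tray_top; stays on the stand.
- ball0: Piece of rubbish: a crumpled-up white paper wrapper, roughly 50 mm across (46 x 50 x 44 mm), lying on the mat; may be absent. Origin at its centre (22 mm up when it lies as at the start).
- ball1: Piece of rubbish: a crumpled-up white paper wrapper, roughly 50 mm across (46 x 50 x 44 mm), lying on the mat; may be absent. Origin at its centre (22 mm up when it lies as at the start).
- ball2: Piece of rubbish: a crumpled-up white paper wrapper, roughly 50 mm across (46 x 50 x 44 mm), lying on the mat; may be absent. Origin at its centre (22 mm up when it lies as at the start).
- ball3: Piece of rubbish: a crumpled-up white paper wrapper, roughly 50 mm across (46 x 50 x 44 mm), lying on the mat; may be absent. Origin at its centre (22 mm up when it lies as at the start).
- carton0: Piece of rubbish: an empty brown cardboard carton 72 x 44 x 32 mm, lying flat on the mat, its flap torn open; may be absent. Origin at its centre, x along the 72 mm length, y across the 44 mm width, z through the 32 mm height.
- carton1: Piece of rubbish: an empty brown cardboard carton 72 x 44 x 32 mm, lying flat on the mat, its flap torn open; may be absent. Origin at its centre, x along the 72 mm length, y across the 44 mm width, z through the 32 mm height.
- jar0: Sample jar, 72 mm tall: white body 50 mm in diameter, blue screw cap 54 mm in diameter in its top 18 mm. Stands on the bare desk beyond the mat (the far side from the robot); may be absent. Origin: centre of its underside, z up along its axis.
- jar1: Sample jar, 72 mm tall: white body 50 mm in diameter, blue screw cap 54 mm in diameter in its top 18 mm. Stands on the bare desk beyond the mat (the far side from the robot); may be absent. Origin: centre of its underside, z up along its axis.
- jar2: Sample jar, 72 mm tall: white body 50 mm in diameter, blue screw cap 54 mm in diameter in its top 18 mm. Stands on the bare desk beyond the mat (the far side from the robot); may be absent. Origin: centre of its underside, z up along its axis.
- marker0: Felt marker pen lying flat on the desk beside the mat, 135 mm long, 15 mm thick, along its x; not part of the job, leave it where it is. Origin on the desk under its middle.
- marker1: Felt marker pen lying flat on the desk beside the mat, 135 mm long, 15 mm thick, along its x; not part of the job, leave it where it is. Origin on the desk under its middle.
Things that resemble listed ones, but are neither listed nor needed, are in the scene too. What is shaped like the ball2 but brown is not meant.

How it is judged:
By the outcome, as a careful person would: the job done as asked, in the order asked, and still so for the second after the job is handed in, with the robot touching nothing.
Of ball0, ball1, ball2, ball3, carton0, carton1 only 4 to 6 are there at a start; the rules pass over those that are not, and their reading is None.
Of jar0, jar1, jar2 only 2 to 3 are there at a start; the rules pass over those that are not, and their reading is None.
At some moment in a run one of ball0, ball1, ball2, ball3, carton0, carton1 may be knocked a few centimetres aside while the robot is not near it.
It also fails if it takes over 210 s, if anything falls off the work surface, if the arm or the gripper's body presses on something with over 40 N, if the wrist force passes 120 N, or if a joint passes its speed limit or range.

## Robot

A 6-joint arm with a two-finger parallel gripper is mounted at the origin on the work surface. World frame = base frame: x ahead of the robot, y to its left, z up, the work surface at z = 0. Lengths are in m, angles in rad, forces in N, time in s.
With the tool pointing down it reaches from about 0.325 to 0.9 m from the base axis. Payload 6.1 kg.
Tool frame: the origin (TCP) lies at the very end of the fingers, on their centre line; the grasp point (between the pads) lies 19 mm behind it; z points along the fingers, y is the line along which they close (so a half turn about z gives the same grasp; the last joint's range is limited). The gripper opens to 87 mm and grips with 3 to 60 N. Pads are 19 mm wide; open, the fingers measure 117 mm over their backs; the gripper's body (75 mm by 190 mm) begins 51 mm behind the grasp point.
Start: joints at [1.172, 0.22, 1.526, -0, 1.395, -0.126], TCP at [0.168, 0.602, 0.189] pointing down, gripper open.
Joint ranges: [-2.98, 2.98], [-0.91, 2.08], [0.09, 2.57], [-1.24, 4.39], [0.2, 2.65], [-2.68, 2.68]. Speed limits (rad/s): [2.57, 2.57, 3.01, 3.14, 3.14, 3.14].

## Interface

Orientations are given as a 3x3 rotation matrix whose columns are the frame's x, y, z axes.
In Python, from cell import * gives the robot as it stands.
- The arm moves only by the shell command python3 -m jog 'ROWS' [FORCE]. ROWS is JSON, a list of rows, each a list of 3 entries, a list of its own where there are three numbers: the shift along the world's x, y, z in mm, then the turn about the world's z in degrees, then the opening, from 0 (shut) to 1 (fully open). In form: [[[x, y, z], roll, grip], ...]. A call has 1 to 12 rows; each row is the pose to reach, as a shift and turn from the pose commanded when the call began; what a row does not reach only later rows make up. A row lasts 1/12 s, in which the tool goes at most 41.7 mm and 7.16 degrees, less where a joint would pass 70% of its speed; a pose out of reach is approached as far as the arm can. A call with a gripper value outside its range is refused whole. The fingers move at their own pace and stop on an object; FORCE is the grip in N (left out, the last holds). Time passes only in rows, so rows that repeat a pose let the fingers close. It gives the time, the measured TCP pose, the force, the opening and the grip force at its end, in the units of the state.
- observe(): the state, without advancing time (a new reading comes with each control period).
- get_image(name): name is "side" or "top" or "wrist"; returns (picture, depth): 420x560x3 uint8, red, green, blue; 420x560 float32, m along the optical axis (not along the pixel's ray), 0 where there is no reading.
- calibration(name): a dict with "intrinsics" (3x3 intrinsics, pixels), "R" (3x3) and "t" (3): a world point X has camera coordinates R X + t. Camera axes: x right, y down, z forward; pixel columns grow to the right and rows downward; lengths in m; the calibration is good to about 2 mm. A picture is of the moment at which its call begins: read the wrist's pose just before it. calibration takes no time and is no camera call; for the wrist camera it gives the pose at the moment of the call.
- finish_job(): hands the job in; it is judged then, once.
The state is a dict: "time_s": time; "joint_pos": joint angles; "dq": joint speeds; "tau": joint torques, N m; "eef_pos": TCP position; "tool_rot": TCP orientation; "contact_force": force on the tool from outside, world axes, zero at the start; "wrist_torque": the same for the moment, N m; "opening": finger opening in m; "gripper_force": force on a finger pad.
Only numpy, scipy, OpenCV 4.12 (cv2) and the standard library are available. Lean on these libraries where they do the work, as an engineer would, in place of code of your own. Each camera call takes 0.05 s, during which the arm holds its last target. There are 200 camera calls.

## Working session

There is one attempt and no reset: what is moved stays moved. The work goes in short steps, Python scripts to look and compute and a shell command to move; the robot and the scene stay as the last step left them, time stands still between calls to the robot, and variables do not carry over. Pictures are saved under pics/ and viewed, at most 14 in all, crops included, and the job is handed in when it is done.

```bash
ls; mkdir -p pics; python3 - <<'E'
from cell import *
import cv2,numpy as np
s=observe();print(s['time_s'],s['eef_pos'],s['tool_rot'],s['opening'])
for n in("top","side"):
    p,d=get_image(n);cv2.imwrite(f"pics/{n}0.png",p[:,:,::-1]);np.savez(f"pics/{n}0.npz",p=p,d=d)
    c=calibration(n);print(n,c,(d>0).mean())
E
```

```text
pics
0.0 [0.16812471 0.60125697 0.18824207] [[-9.63031989e-01  2.69386084e-01 -7.25134684e-04]
 [ 2.69386976e-01  9.63030324e-01 -1.80361269e-03]
 [ 2.12458532e-04 -1.93227855e-03 -9.99998111e-01]] 0.08686747154563361
top {'intrinsics': array([[476.39022932,   0.        , 281.30613251],
       [  0.        , 476.39022932, 212.80744311],
       [  0.        ,   0.        ,   1.        ]]), 'R': array([[-0.02964019, -0.99951301,  0.00975674],
       [-0.99689332,  0.02884708, -0.07329091],
       [ 0.07297377, -0.01189878, -0.99726288]]), 't': array([0.01445039, 0.50299206, 1.29480806])} 0.9960586734693877
side {'intrinsics': array([[453.98363318,   0.        , 274.30281663],
       [  0.        , 453.98363318, 207.96749182],
       [  0.        ,   0.        ,   1.        ]]), 'R': array([[ 0.67593131, -0.73694513, -0.0053603 ],
       [-0.57262968, -0.52061366, -0.63329035],
       [ 0.46390959,  0.43113025, -0.77389573]]), 't': array([-0.3715292 ,  0.33864697,  0.80095779])} 0.9961267006802721
```

View pics/top0.png

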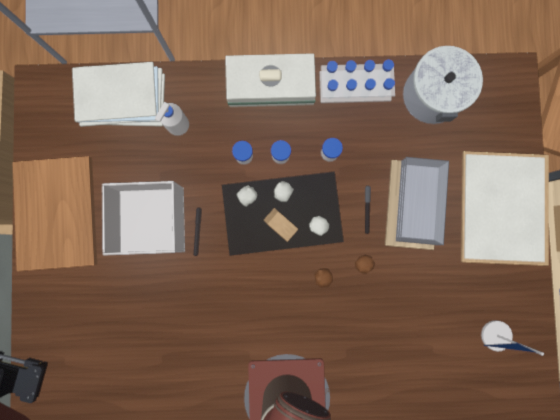

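View pics/side0.png

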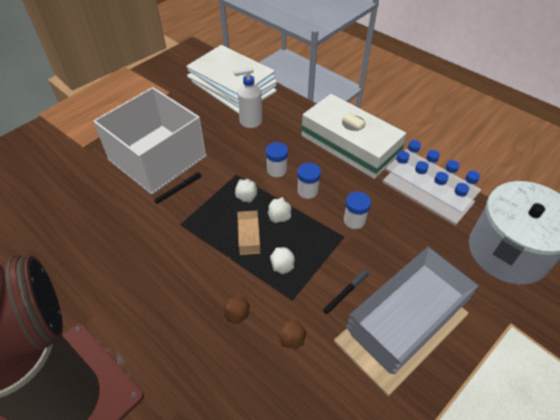

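Top view shows the mat at about (283,213) and the bin at (145,218), on the robot's left. The nested trays are at (422,202), on its right.

- **Rubbish on the mat:** white balls at (247,196), (283,190) and (319,225), and one carton at (281,225).
- **Loose jars:** (243,152), (281,151) and (332,149).
- **Could be mistaken for these:** brown balls (324,277) and (364,264), a blue-capped bottle (172,115), rack tubes (332–390, 67–85), a knob on the box (270,75) and a mug (497,336). None of these match the descriptions, so I leave them out.

The side view agrees.

```bash
cat > h.py <<'E'
from cell import *
import cv2,numpy as np
np.set_printoptions(precision=4,suppress=True)
def cloud(d,c):
    K,R,t=c['intrinsics'],np.array(c['R']),np.array(c['t'])
    v,u=np.mgrid[:d.shape[0],:d.shape[1]]
    P=np.stack([(u-K[0,2])/K[0,0]*d,(v-K[1,2])/K[1,1]*d,d],-1)
    return (P-t)@R
def ray(px,c):
    K,R,t=c['intrinsics'],np.array(c['R']),np.array(c['t'])
    r=R.T@np.linalg.inv(K)@[px[0],px[1],1];return -R.T@t,r/np.linalg.norm(r)
def tri(p1,c1,p2,c2):
    a,r=ray(p1,c1);b,s=ray(p2,c2)
    k=np.linalg.lstsq(np.stack([r,-s],1),b-a,rcond=None)[0]
    p,q=a+k[0]*r,b+k[1]*s;return (p+q)/2,np.linalg.norm(p-q)
def blobs(m,amin=40):
    n,l,st,ce=cv2.connectedComponentsWithStats(m.astype(np.uint8))
    return [(l==i) for i in range(1,n) if st[i,4]>=amin]
def cen(b): v,u=np.nonzero(b);return u.mean(),v.mean()
def masks(p):
    h=cv2.cvtColor(p,cv2.COLOR_RGB2HSV);H,S,V=[h[...,i].astype(int) for i in range(3)]
    return dict(white=(S<45)&(V>130),blue=(H>105)&(H<128)&(S>150)&(V>70),brown=(H>8)&(H<22)&(S>70)&(V>115),dark=(V<45))
E
python3 - <<'E'
from h import *
D={}
for n in("top","side"):
    z=np.load(f"pics/{n}0.npz");c=calibration(n);p,d=z['p'],z['d'];X=cloud(d,c);M=masks(p);D[n]=(c,X,M,p)
    desk=X[(X[...,0]>.3)&(X[...,0]<.75)&(abs(X[...,1])<.4)];print(n,'desk z',np.median(desk[:,2]))
    for k in('white','blue','brown'):
        for b in blobs(M[k]):
            x=X[b];m=np.median(x,0)
            if .3<m[0]<.8 and abs(m[1])<.45 and m[2]<.2 : print(n,k,b.sum(),np.round(cen(b),1),m,'ext',np.percentile(x,3,0),np.percentile(x,97,0),)
# mat / bin / tray from top
c,X,M,p=D['top']
roi=(X[...,0]>.35)&(X[...,0]<.72)&(abs(X[...,1])<.2)
b=max(blobs(M['dark']&roi),key=lambda b:b.sum());b=cv2.morphologyEx(b.astype(np.uint8),cv2.MORPH_CLOSE,np.ones((25,25)))>0
def rect(x):
    r=cv2.minAreaRect((x[:,:2]*1000).astype(np.float32));return r
print('mat',rect(X[b&(X[...,2]<.012)]),np.median(X[b][:,2]))
for nm,y0,y1,z0,z1 in(('bin',.2,.5,.12,.14),('trayrim',-.45,-.2,.105,.13),('board',-.45,-.2,.008,.018),('traystep',-.45,-.2,.08,.105)):
    for n in('top','side'):
        X=D[n][1];m=(X[...,1]>y0)&(X[...,1]<y1)&(X[...,0]>.35)&(X[...,0]<.75)&(X[...,2]>z0)&(X[...,2]<z1)
        b=max(blobs(m,1),key=lambda b:b.sum()) if m.any() else m
        x=X[m]; print(nm,n,m.sum(),rect(x),np.percentile(x[:,2],[5,50,95]))
E
```

```text
top desk z 0.0013948731418879814
top white 3520 [422.2 201.6] [ 0.5166 -0.3724  0.0787] ext [ 0.4238 -0.4236  0.0583] [ 0.6109 -0.3085  0.1155]
top white 4262 [143.7 217.7] [0.5004 0.3755 0.0056] ext [ 0.4072  0.2748 -0.001 ] [0.5807 0.4487 0.1313]
top white 264 [282.5 191.1] [ 0.5604 -0.0051  0.0428] ext [ 0.5389 -0.0257  0.0176] [0.5834 0.0154 0.0501]
top white 260 [246.2 195.2] [0.5522 0.094  0.0424] ext [0.5314 0.0723 0.0255] [0.5746 0.1164 0.0497]
top white 264 [318.5 225.2] [ 0.4651 -0.1002  0.0431] ext [ 0.4439 -0.1224  0.0181] [ 0.4871 -0.079   0.0501]
top blue 273 [331.9 147.7] [ 0.6697 -0.14    0.0716] ext [ 0.6473 -0.1615  0.0668] [ 0.6913 -0.1187  0.0762]
top blue 267 [280.5 150.2] [ 0.6668 -0.0019  0.0714] ext [ 0.6456 -0.0229  0.0676] [0.6886 0.0178 0.0763]
top blue 273 [241.9 150.6] [0.6681 0.1001 0.0718] ext [0.6472 0.0789 0.0669] [0.6902 0.1218 0.0766]
top brown 256 [393.3 211.1] [ 0.5083 -0.3016  0.001 ] ext [ 0.3916 -0.415  -0.0044] [ 0.6428 -0.2636  0.0121]
top brown 124 [257.8 169.1] [ 0.6292  0.0643 -0.0004] ext [ 0.6236  0.0184 -0.0056] [0.6376 0.0961 0.0033]
t
[... 1692 characters left out ...]
0.7477 0.271  0.1303] [0.7682 0.2935 0.1423]
side blue 322 [276.4 151.5] [0.6625 0.0963 0.0718] ext [0.6427 0.0754 0.0608] [0.689  0.1215 0.0751]
side blue 358 [308.5 172.6] [ 0.6604 -0.0061  0.072 ] ext [ 0.641  -0.0273  0.0602] [0.6862 0.0184 0.0747]
side blue 415 [357.8 202.5] [ 0.6632 -0.1432  0.0718] ext [ 0.6441 -0.1659  0.0598] [ 0.6897 -0.1201  0.0749]
side brown 852 [248.1 231.9] [ 0.4632 -0.0023  0.0354] ext [ 0.4299 -0.0366  0.0057] [0.5035 0.0395 0.0441]
side brown 2252 [394.4 354.9] [ 0.4221 -0.4065  0.012 ] ext [ 0.3942 -0.4399  0.0061] [ 0.6116 -0.2932  0.0148]Traceback (most recent call last):
  File "<stdin>", line 13, in <module>
ValueError: max() iterable argument is empty
```

```bash
python3 - <<'E'
from h import *
D={}
for n in("top","side"):
    z=np.load(f"pics/{n}0.npz");c=calibration(n);p,d=z['p'],z['d'];X=cloud(d,c);D[n]=(c,X,masks(p),p)
def rect(x):
    return cv2.minAreaRect((x[:,:2]*1000).astype(np.float32))
for n in D:
    c,X,M,p=D[n];print(p[205,235] if n=='top' else p[230,200])
    sat=p.astype(int).max(-1)-p.min(-1)
    m=(p.max(-1)<70)&(sat<12)&(X[...,0]>.35)&(X[...,0]<.66)&(abs(X[...,1])<.2)&(X[...,2]<.012)
    m=cv2.morphologyEx(m.astype(np.uint8),cv2.MORPH_OPEN,np.ones((3,3)))
    b=max(blobs(m),key=lambda b:b.sum());print('mat',n,b.sum(),rect(X[b]),np.median(X[b][:,2]))
    b=[b for b in blobs(M['brown'],300) if abs(X[b][:,1].mean())<.1][0]
    q=X[b];q=q[q[:,2]>.025];print('carton',rect(q),np.percentile(q[:,2],[50,90]))
    for nm,y0,y1,z0,z1 in(('bin',.2,.5,.12,.14),('trayrim',-.47,-.2,.105,.135),('traystep',-.47,-.2,.08,.105),('board',-.47,-.2,.008,.018)):
        m=(X[...,1]>y0)&(X[...,1]<y1)&(X[...,0]>.35)&(X[...,0]<.75)&(X[...,2]>z0)&(X[...,2]<z1)
        m=max(blobs(m,5),key=lambda b:b.sum()) if nm!='board' else m
        if m.any(): print(nm,n,m.sum(),rect(X[m]),np.percentile(X[m][:,2],[5,50,95]))
c,s=D['top'][0],D['side'][0]
for a,b in(((282.5,191.1),(278.9,209.3)),((246.2,195.2),(245.1,189.1)),((318.5,225.2),(281.9,259.1)),((280.5,150.2),(308.5,172.6))):print('tri',tri(a,c,b,s))
p=D['top'][3];cv2.imwrite('pics/crop1.png',cv2.resize(p[130:290,180:470,::-1],None,fx=2.7,fy=2.7,interpolation=cv2.INTER_CUBIC))
E
```

```text
[55 52 51]
mat top 6205 ((504.21466064453125, -2.2053375244140625), (195.6675262451172, 316.4894714355469), 5.073441028594971) 0.0026361688751504434
carton ((459.3011169433594, 14.204414367675781), (85.79901885986328, 77.08048248291016), 46.646968841552734) [0.0353 0.0404]
bin top 694 ((494.9395751953125, 361.02880859375), (180.3983917236328, 181.49183654785156), 0.34475550055503845) [0.1217 0.1285 0.1327]
trayrim top 628 ((518.87890625, -366.3649597167969), (115.18020629882812, 219.49070739746094), 83.14976501464844) [0.1064 0.1136 0.119 ]
traystep top 701 ((518.63916015625, -369.2722473144531), (101.53693389892578, 209.6494140625), 83.36386108398438) [0.081  0.0927 0.1036]
board top 1152 ((559.7288818359375, -324.70159912109375), (226.99118041992188, 405.51214599609375), 83.00222778320312) [0.0086 0.012  0.0162]
[31 32 33]
mat side 7325 ((501.45782470703125, -2.560333251953125), (197.71151733398438, 318.40289306640625), 5.213503837585449) 0.003578031432803872
carton ((469.29608154296875, 3.345691680908203), (88.9457015991211, 43.81177520751953), 47.57389831542969) [0.0359 0.0405]
b
[... 170 characters left out ...]
46142578125, -365.28302001953125), (113.29387664794922, 222.33631896972656), 83.27110290527344) [0.1062 0.1144 0.1176]
traystep side 1472 ((519.96435546875, -364.6883544921875), (101.01350402832031, 206.5548553466797), 83.2122573852539) [0.0812 0.093  0.1035]
board side 2743 ((553.5794067382812, -337.62030029296875), (204.8289337158203, 425.2942199707031), 81.85431671142578) [0.0095 0.0122 0.015 ]
tri (array([ 0.5617, -0.0047,  0.0261]), np.float64(0.001804689144898692))
tri (array([0.5529, 0.0953, 0.0274]), np.float64(0.0021796686781101453))
tri (array([ 0.4651, -0.1004,  0.0275]), np.float64(0.0014350987953309399))
tri (array([ 0.6679, -0.0019,  0.0632]), np.float64(0.0020825966450511314))
```

View pics/crop1.png

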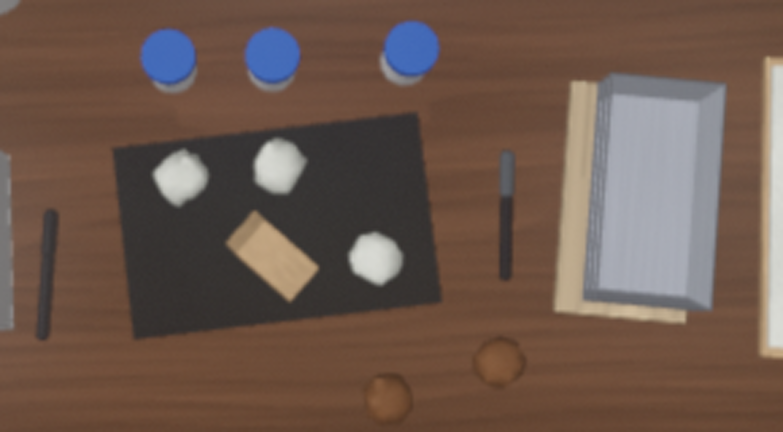

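The crop confirms the choice: three white balls and one carton on the mat, with three jars beyond it. The brown balls lie off the mat. Heights check out: ball tops about 48 mm, jars 72, tray rim 116, bin rim 130. First I go for ball B at (0.553, 0.094).

```bash
python3 -m jog '[[[290,-382,0],0,1],[[290,-382,0],0,1],[[290,-382,0],0,1],[[290,-382,0],0,1],[[290,-382,0],0,1],[[290,-382,0],0,1],[[290,-382,0],0,1],[[290,-382,0],0,1],[[290,-382,0],0,1],[[290,-382,0],0,1],[[290,-382,0],0,1],[[290,-382,0],0,1]]' 20
python3 -m jog '[[[95,-125,0],0,1],[[95,-125,0],0,1],[[95,-125,0],0,1],[[95,-125,0],0,1],[[95,-125,-60],0,1],[[95,-125,-60],0,1],[[95,-125,-60],0,1]]'
```

```text
time_s: 1.1
eef_pos: [0.4603, 0.2162, 0.1891]
tool_rot: [[-0.962, 0.272, 0.001], [0.272, 0.962, -0.001], [-0.001, -0.001, -1.0]]
contact_force: [0.1, 0.3, -0.1]
opening: 0.0868
gripper_force: 0.0
time_s: 1.68
eef_pos: [0.5493, 0.0939, 0.1234]
tool_rot: [[-0.963, 0.271, -0.01], [0.271, 0.963, -0.0], [0.01, -0.003, -1.0]]
contact_force: [-2.3, 0.7, -0.5]
opening: 0.0871
gripper_force: 0.0
```

```bash
python3 -m jog '[[[0,0,-40],0,1],[[0,0,-80],0,1],[[0,0,-117],0,1],[[0,0,-117],0,1],[[0,0,-117],0,0],[[0,0,-117],0,0],[[0,0,-117],0,0],[[0,0,-117],0,0],[[0,0,-117],0,0],[[0,0,-80],0,0],[[0,0,-40],0,0],[[0,0,0],0,0]]' 20
python3 -m jog '[[[0,0,30],0,0],[[0,0,50],0,0],[[0,40,70],0,0],[[-60,260,70],0,0],[[-60,260,70],0,0],[[-60,260,70],0,0],[[-60,260,70],0,0],[[-60,260,70],0,0],[[-60,260,70],0,0],[[-60,260,70],0,0],[[-60,260,70],0,0]]'
python3 - <<'E'
from h import *
for n in("top","side"):
    p,d=get_image(n);X=cloud(d,calibration(n));M=masks(p)
    for k in('white','brown'):
        for b in blobs(M[k]):
            m=np.median(X[b],0)
            if .38<m[0]<.63 and abs(m[1])<.22 and m[2]>.015: print(n,k,b.sum(),m,(np.percentile(X[b],3,0)+np.percentile(X[b],97,0))/2)
    cv2.imwrite(f'pics/{n}1.png',p[:,:,::-1])
E
```

```text
time_s: 2.68
eef_pos: [0.5527, 0.0948, 0.131]
tool_rot: [[-0.963, 0.269, -0.001], [0.269, 0.963, -0.0], [0.001, -0.0, -1.0]]
contact_force: [2.0, 0.3, -0.3]
opening: 0.0412
gripper_force: 0.0
time_s: 3.6
eef_pos: [0.4929, 0.3561, 0.2003]
tool_rot: [[-0.964, 0.267, 0.001], [0.267, 0.964, 0.0], [-0.001, 0.001, -1.0]]
contact_force: [-0.5, -0.2, 0.2]
opening: 0.0003
gripper_force: 0.0
top white 264 [ 0.5603 -0.0041  0.0434] [ 0.5608 -0.0049  0.0354]
top white 259 [0.552  0.094  0.0432] [0.5528 0.0944 0.0387]
top white 266 [ 0.4652 -0.0999  0.0429] [ 0.4656 -0.1008  0.0292]
top brown 547 [0.4704 0.0037 0.0352] [0.4689 0.0029 0.0252]
side white 336 [0.5436 0.0871 0.0423] [0.5468 0.0909 0.0344]
side white 405 [ 0.5523 -0.012   0.042 ] [ 0.5558 -0.0091  0.0331]
side white 444 [ 0.4576 -0.1067  0.0433] [ 0.46   -0.1032  0.0354]
side brown 855 [ 0.4635 -0.0021  0.0354] [0.4665 0.0014 0.0246]
```

Closing needs more rows, as the fingers move at about 70 mm/s. I'll retry with a narrower opening.

```bash
python3 -m jog '[[[60,-262,0],0,0.8],[[60,-262,0],0,0.8],[[60,-262,0],0,0.8],[[60,-262,0],0,0.8],[[60,-262,0],0,0.8],[[60,-262,0],0,0.8],[[60,-262,0],0,0.8],[[60,-262,-70],0,0.8],[[60,-262,-70],0,0.8],[[60,-262,-100],0,0.8],[[60,-262,-120],0,0.8]]' 20
python3 -m jog '[[[0,0,-40],0,0.8],[[0,0,-70],0,0.8],[[0,0,-70],0,0],[[0,0,-70],0,0],[[0,0,-70],0,0],[[0,0,-70],0,0],[[0,0,-70],0,0],[[0,0,-70],0,0],[[0,0,-70],0,0]]' 20
```

```text
time_s: 4.62
eef_pos: [0.5518, 0.0905, 0.0767]
tool_rot: [[-0.962, 0.273, -0.003], [0.273, 0.962, -0.0], [0.003, -0.001, -1.0]]
contact_force: [-0.4, -0.2, -0.4]
opening: 0.0649
gripper_force: 0.0
time_s: 5.37
eef_pos: [0.5549, 0.0924, 0.0115]
tool_rot: [[-0.963, 0.269, 0.003], [0.269, 0.963, -0.001], [-0.003, -0.0, -1.0]]
contact_force: [-0.9, -0.6, 10.7]
opening: 0.0307
gripper_force: 5.5
```

```bash
python3 -m jog '[[[0,0,0],0,0],[[0,0,0],0,0],[[0,0,20],0,0],[[0,0,50],0,0],[[0,0,90],0,0],[[0,0,130],0,0],[[0,0,160],0,0]]' 20
python3 - <<'E'
from h import *
p,d=get_image('wrist');q,_=get_image('side');cv2.imwrite('pics/w1.png',np.hstack([p,q])[:,:,::-1][:, :, :]);cv2.imwrite('pics/w1s.png',cv2.resize(np.hstack([p,q])[:,:,::-1],(800,300)))
E
```

```text
time_s: 5.95
eef_pos: [0.5545, 0.0931, 0.1736]
tool_rot: [[-0.963, 0.269, 0.004], [0.269, 0.963, 0.0], [-0.004, 0.001, -1.0]]
contact_force: [1.4, 0.7, 0.8]
opening: 0.0005
gripper_force: 0.0
```

View pics/w1s.png

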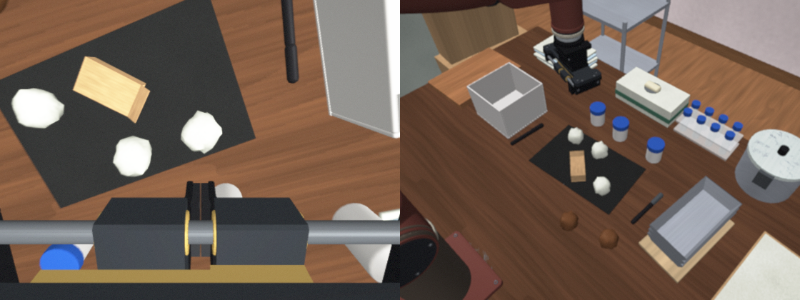

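The wrist view shows the gripper shut and empty, with three balls and the carton still on the mat. The ball slipped out, so I'll measure where it and the TCP are.

```bash
cat >> h.py <<'E'
def look(show=True):
    C={}
    s=observe()
    for n in("top","side"):
        p,d=get_image(n);c=calibration(n);X=cloud(d,c);M=masks(p);C[n]=(p,X,c)
        for k in('white','brown'):
            for b in blobs(M[k]):
                x=X[b];m=np.median(x,0)
                if .36<m[0]<.63 and abs(m[1])<.24 and m[2]>.015 and m[2]<.07: print(n,k,b.sum(),np.round(cen(b),1),(np.percentile(x,3,0)+np.percentile(x,97,0))/2,'top',np.percentile(x[:,2],97))
    return C
def proj(P,c):
    q=c['intrinsics']@(np.array(c['R'])@P+c['t']);return q[:2]/q[2]
E
python3 - <<'E'
from h import *
C=look()
s=observe();print(s['eef_pos'],proj(s['eef_pos'],C['top'][2]),proj(s['eef_pos'],C['side'][2]),proj(s['eef_pos'],calibration('wrist')))
o=[]
for n in('top','side'):
    u,v=proj(s['eef_pos'],C[n][2]).astype(int);v=np.clip(v,70,350);u=np.clip(u,90,470)
    im=C[n][0][v-70:v+70,u-90:u+90,::-1].copy();cv2.circle(im,(90,int(proj(s['eef_pos'],C[n][2])[1]-v+70)),2,(0,0,255),-1);o.append(cv2.resize(im,None,fx=2.2,fy=2.2))
cv2.imwrite('pics/tc.png',np.hstack(o))
E
```

```text
top white 158 [285.2 191.9] [ 0.557  -0.0121  0.176 ] top 0.3212053168802631
top white 54 [245.  201.2] [0.5362 0.0962 0.0351] top 0.046354962215650254
top white 266 [318.5 225.1] [ 0.4655 -0.1001  0.0277] top 0.04951581971770771
top brown 534 [280.8 224.5] [0.4693 0.0015 0.0245] top 0.04524931495466118
side white 355 [245.1 188.9] [0.5475 0.0928 0.0329] top 0.04881891765016783
side white 416 [278.9 209.4] [ 0.5566 -0.0086  0.0325] top 0.04884677458697509
side white 456 [281.9 259. ] [ 0.4602 -0.1029  0.0341] top 0.04889384032891189
side brown 869 [248.1 232. ] [0.467  0.0015 0.0245] top 0.04420919651377089
[0.5543 0.0931 0.171 ] [243.1015 188.4792] [243.1141 144.2921] [278.3736 246.23  ]
```

View pics/tc.png

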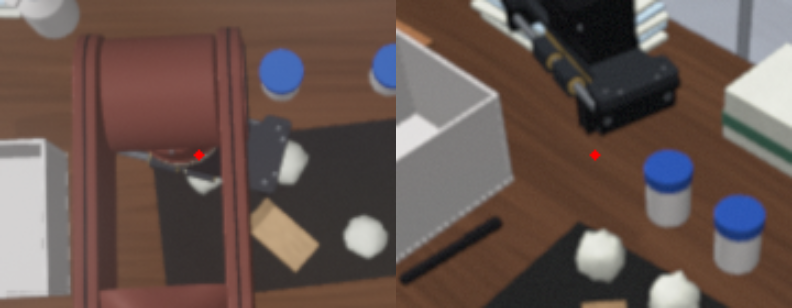

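```bash
python3 - <<'E'
from h import *
s=observe();c=calibration('wrist');p,d=get_image('wrist');X=cloud(d,c)
print(s['time_s'],s['eef_pos'],'cam',-c['R'].T@c['t'],c['intrinsics'][0,0])
for b in blobs(masks(p)['white'],200):
    x=X[b];m=np.median(x,0)
    if m[2]<.08 and m[0]<.63: print(np.round(cen(b),1),m,(np.percentile(x,3,0)+np.percentile(x,97,0))/2,np.percentile(x[:,2],97))
for P in((.5528,.0944,.045),(.561,-.005,.045),(.4655,-.1,.045)):print(proj(np.array(P),c))
# near stuff around fingertips
m=(d<.3)&(d>0);print('near px',m.sum());
for v in range(230,330,8):print(v,np.round(d[v,255:305:6],3))
v,u=268,264;print(X[v,u],X[v,292])
cv2.imwrite('pics/w2.png',p[:,:,::-1])
E
```

```text
6.15 [0.5543 0.0931 0.171 ] cam [0.4738 0.1162 0.367 ] 367.21227818033606
[ 51. 151.] [ 0.4662 -0.0907  0.0426] [ 0.4653 -0.0956  0.0296] 0.048052343502803616
[282.1 185.2] [0.5501 0.0978 0.0445] [0.5519 0.0967 0.0377] 0.04880870411217463
[185.5 218.6] [0.5565 0.0023 0.0438] [ 0.5591 -0.0011  0.0313] 0.04859850609526889
[279.7157 189.3345]
[179.308  225.5135]
[ 38.9784 154.2487]
near px 74559
230 [0.388 0.39  0.39  0.39  0.391 0.391 0.392 0.391 0.39 ]
238 [0.395 0.393 0.394 0.394 0.394 0.394 0.393 0.393 0.393]
246 [0.394 0.396 0.398 0.396 0.396 0.396 0.395 0.396 0.397]
254 [0.399 0.398 0.175 0.398 0.399 0.399 0.4   0.176 0.398]
262 [0.402 0.166 0.166 0.17  0.17  0.17  0.17  0.167 0.395]
270 [0.406 0.159 0.16  0.162 0.162 0.163 0.164 0.158 0.381]
278 [0.095 0.096 0.152 0.155 0.155 0.155 0.155 0.152 0.095]
286 [0.092 0.094 0.148 0.149 0.153 0.148 0.149 0.146 0.091]
294 [0.089 0.092 0.139 0.143 0.142 0.143 0.142 0.14  0.089]
302 [0.084 0.088 0.136 0.137 0.137 0.138 0.137 0.091 0.085]
310 [0.082 0.086 0.091 0.09  0.091 0.09  0.089 0.091 0.081]
318 [0.079 0.084 0.088 0.089 0.088 0.088 0.087 0.089 0.081]
326 [0.08  0.085 0.088 0.087 0.088 0.086 0.087 0.086 0.082]
[0.5418 0.0902 0.2215] [0.5456 0.1019 0.2204]
```

View pics/w2.png

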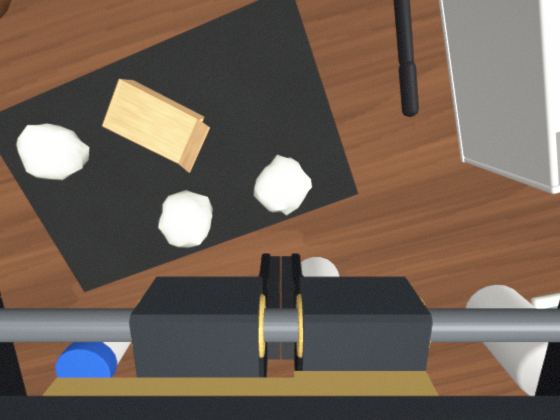

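```bash
python3 - <<'E'
from h import *
s=observe();c=calibration('wrist');p,d=get_image('wrist');X=cloud(d,c)
m=(d>0.1)&(d<.2);m[:, :250]=0;m[:,312:]=0
x=X[m];R=np.array(s['tool_rot']);L=(x-s['eef_pos'])@R
print(m.sum(),'tool-frame pct x',np.percentile(L[:,0],[1,50,99]),'y',np.percentile(L[:,1],[1,50,99]),'z',np.percentile(L[:,2],[1,50,90,99,100]))
o=L[np.argsort(-L[:,2])[:10]];print(o)
for v in(250,252,254,256,258):print(v,[(u,np.round((X[v,u]-s['eef_pos'])@R,4)) for u in range(260,304,6) if 0<d[v,u]<.2])
# same from side depth
p,d=get_image('side');X=cloud(d,calibration('side'));m=(d>0)&(np.linalg.norm(X[...,:2]-s['eef_pos'][:2],axis=-1)<.05)&(X[...,2]>.1);L=(X[m]-s['eef_pos'])@R;print('side',m.sum(),np.percentile(L[:,2],[90,99,100]))
E
```

```text
2612 tool-frame pct x [-0.0093  0.0095  0.0115] y [-0.0075  0.0009  0.0098] z [-0.1092 -0.0639 -0.0415 -0.0347 -0.0328]
[[ 0.0103  0.0077 -0.0328]
 [ 0.0091  0.0019 -0.0335]
 [ 0.0091 -0.     -0.0336]
 [ 0.0107 -0.0053 -0.0337]
 [ 0.0092  0.0053 -0.0337]
 [ 0.0092  0.0009 -0.0337]
 [ 0.0092  0.0033 -0.0339]
 [ 0.0093  0.0058 -0.0339]
 [ 0.0109  0.0072 -0.034 ]
 [ 0.0093  0.0014 -0.034 ]]
250 []
252 []
254 [(266, array([ 0.0111, -0.0057, -0.0357])), (296, array([ 0.0111,  0.0086, -0.0356]))]
256 [(266, array([ 0.0109, -0.0057, -0.0375])), (272, array([ 0.0093, -0.0029, -0.034 ])), (278, array([ 0.0091, -0.    , -0.0336])), (284, array([ 0.0095,  0.0029, -0.0344])), (290, array([ 0.0093,  0.0058, -0.0339])), (296, array([ 0.0112,  0.0084, -0.0381]))]
258 [(266, array([ 0.0106, -0.0056, -0.0391])), (272, array([ 0.0096, -0.0029, -0.0369])), (278, array([ 0.0097, -0.    , -0.0372])), (284, array([ 0.0098,  0.0028, -0.0374])), (290, array([ 0.0099,  0.0057, -0.0375])), (296, array([ 0.0109,  0.0084, -0.0398]))]
side 4024 [-0.1267 -0.0473 -0.0323]
```

Wrist and side depth agree that the real fingertips sit about 33 mm above the reported TCP, so the ball was never reached. I'll check this by descending in stages and watching the force.

```bash
python3 -m jog '[[[-2,2,-40],0,0.85],[[-2,2,-80],0,0.85],[[-2,2,-110],0,0.85],[[-2,2,-110],0,0.85],[[-2,2,-110],0,0.85],[[-2,2,-110],0,0.85],[[-2,2,-110],0,0.85],[[-2,2,-110],0,0.85],[[-2,2,-110],0,0.85],[[-2,2,-110],0,0.85],[[-2,2,-110],0,0.85],[[-2,2,-110],0,0.85]]' 20
python3 -m jog '[[[0,0,-30],0,0.85],[[0,0,-50],0,0.85],[[0,0,-60],0,0.85],[[0,0,-65],0,0.85],[[0,0,-70],0,0.85]]' 20
python3 -m jog '[[[0,0,-4],0,0.85],[[0,0,-8],0,0.85],[[0,0,-8],0,0.85]]' 20
python3 -m jog '[[[0,0,-4],0,0.85],[[0,0,-8],0,0.85],[[0,0,-8],0,0.85]]' 20
```

```text
time_s: 7.3
eef_pos: [0.5516, 0.0949, 0.0597]
tool_rot: [[-0.963, 0.269, 0.001], [0.269, 0.963, -0.0], [-0.001, 0.0, -1.0]]
contact_force: [-0.7, 0.4, -0.4]
opening: 0.0703
gripper_force: 0.0
time_s: 7.72
eef_pos: [0.5514, 0.0949, -0.0109]
tool_rot: [[-0.963, 0.269, -0.0], [0.269, 0.963, 0.0], [0.0, -0.0, -1.0]]
contact_force: [-0.6, 0.4, 0.6]
opening: 0.0736
gripper_force: 0.0
time_s: 7.97
eef_pos: [0.5515, 0.0949, -0.0187]
tool_rot: [[-0.963, 0.269, 0.0], [0.269, 0.963, -0.0], [-0.0, 0.0, -1.0]]
contact_force: [-0.6, -1.1, -1.2]
opening: 0.074
gripper_force: 0.0
time_s: 8.22
eef_pos: [0.551, 0.0949, -0.0272]
tool_rot: [[-0.963, 0.269, -0.001], [0.269, 0.963, -0.0], [0.001, -0.0, -1.0]]
contact_force: [-0.3, -0.2, -1.0]
opening: 0.074
gripper_force: 0.0
```

Confirmed: the TCP reads −27 mm with no contact, so the tip is at about reading + 33 mm. Closing now.

```bash
python3 -m jog '[[[0,0,2],0,0],[[0,0,2],0,0],[[0,0,2],0,0],[[0,0,2],0,0],[[0,0,2],0,0],[[0,0,2],0,0],[[0,0,2],0,0],[[0,0,2],0,0]]' 20
python3 -m jog '[[[0,0,30],0,0],[[0,0,70],0,0],[[0,0,110],0,0],[[0,0,150],0,0],[[0,0,185],0,0],[[0,0,185],0,0]]' 20
```

```text
time_s: 8.88
eef_pos: [0.5517, 0.0949, -0.0243]
tool_rot: [[-0.963, 0.269, 0.001], [0.269, 0.963, 0.0], [-0.001, 0.0, -1.0]]
contact_force: [-0.1, -0.4, 2.2]
opening: 0.0534
gripper_force: 19.0
time_s: 9.38
eef_pos: [0.5565, 0.0951, 0.1694]
tool_rot: [[-0.963, 0.269, 0.014], [0.269, 0.963, 0.0], [-0.013, 0.004, -1.0]]
contact_force: [1.7, -0.4, 1.1]
opening: 0.0533
gripper_force: 19.0
```

```bash
python3 -m jog '[[[-58,266,10],0,0],[[-58,266,10],0,0],[[-58,266,10],0,0],[[-58,266,10],0,0],[[-58,266,10],0,0],[[-58,266,10],0,0],[[-58,266,10],0,0],[[-58,266,-30],0,0],[[-58,266,-70],0,0],[[-58,266,-80],0,0],[[-58,266,-80],0,0.85],[[-58,266,-80],0,0.85]]'
python3 -m jog '[[[0,0,0],0,0.85],[[0,0,0],0,0.85],[[0,0,40],0,0.85],[[0,0,80],0,0.85],[[0,0,80],0,0.85]]'
python3 -c "
from h import *
look();s=observe();print(s['eef_pos'],s['opening'])"
```

```text
time_s: 10.38
eef_pos: [0.4933, 0.3605, 0.0804]
tool_rot: [[-0.963, 0.27, -0.001], [0.27, 0.963, -0.001], [0.001, -0.001, -1.0]]
contact_force: [0.1, 0.4, 0.5]
opening: 0.0602
gripper_force: 0.0
time_s: 10.8
eef_pos: [0.4991, 0.3638, 0.1722]
tool_rot: [[-0.963, 0.27, 0.015], [0.27, 0.963, 0.008], [-0.012, 0.012, -1.0]]
contact_force: [2.3, 0.7, 2.2]
opening: 0.074
gripper_force: 0.0
top white 263 [282.3 191.1] [ 0.561  -0.0049  0.0345] top 0.049667911118546175
top white 266 [318.5 225.1] [ 0.4656 -0.1003  0.0285] top 0.049625920796856744
top brown 547 [280.5 224.4] [0.4697 0.0029 0.0239] top 0.0443484457463215
side white 408 [278.8 209.3] [ 0.5558 -0.0088  0.0332] top 0.049040989284559765
side white 448 [282. 259.] [ 0.4602 -0.1029  0.0349] top 0.0485456442066585
side brown 861 [248.1 232. ] [0.466  0.0009 0.0247] top 0.04451685695539429
[0.4964 0.3622 0.1658] 0.07408509696125834
```

```bash
python3 -m jog '[[[66,-366,0],0,0.85],[[66,-366,0],0,0.85],[[66,-366,0],0,0.85],[[66,-366,0],0,0.85],[[66,-366,0],0,0.85],[[66,-366,0],0,0.85],[[66,-366,0],0,0.85],[[66,-366,0],0,0.85],[[66,-366,0],0,0.85],[[66,-366,0],0,0.85]]'
python3 -m jog '[[[0,0,-40],0,0.85],[[0,0,-80],0,0.85],[[0,0,-120],0,0.85],[[0,0,-160],0,0.85],[[0,0,-175],0,0.85],[[0,0,-185],0,0.85],[[0,0,-185],0,0],[[0,0,-185],0,0],[[0,0,-185],0,0],[[0,0,-185],0,0],[[0,0,-185],0,0],[[0,0,-185],0,0]]' 20
python3 -m jog '[[[0,0,0],0,0],[[0,0,0],0,0],[[0,0,40],0,0],[[0,0,80],0,0],[[0,0,120],0,0],[[0,0,160],0,0],[[0,0,185],0,0]]' 20
```

```text
time_s: 11.73
eef_pos: [0.5601, -0.0121, 0.1604]
tool_rot: [[-0.961, 0.275, 0.001], [0.275, 0.961, -0.003], [-0.002, -0.003, -1.0]]
contact_force: [-0.4, 0.5, 0.7]
opening: 0.0739
gripper_force: 0.0
time_s: 12.73
eef_pos: [0.561, -0.0054, -0.0228]
tool_rot: [[-0.963, 0.269, 0.003], [0.269, 0.963, -0.001], [-0.003, 0.0, -1.0]]
contact_force: [-0.6, -0.9, 4.8]
opening: 0.0476
gripper_force: 19.7
time_s: 13.32
eef_pos: [0.5612, -0.0053, 0.1656]
tool_rot: [[-0.963, 0.269, 0.006], [0.269, 0.963, -0.001], [-0.006, 0.001, -1.0]]
contact_force: [0.6, -0.8, 0.0]
opening: 0.0474
gripper_force: 19.7
```

```bash
python3 -m jog '[[[-40,362,10],0,0],[[-40,362,10],0,0],[[-40,362,10],0,0],[[-40,362,10],0,0],[[-40,362,10],0,0],[[-40,362,10],0,0],[[-40,362,10],0,0],[[-40,362,10],0,0],[[-40,362,10],0,0],[[-40,362,-30],0,0],[[-40,362,-70],0,0],[[-40,362,-80],0,0]]'
python3 -m jog '[[[0,0,0],0,0.85],[[0,0,0],0,0.85],[[0,0,0],0,0.85],[[0,0,0],0,0.85],[[0,0,0],0,0.85],[[0,0,40],0,0.85],[[0,0,80],0,0.85],[[0,0,80],0,0.85]]'
python3 -c "
from h import *
C=look();s=observe();print(s['eef_pos'],s['opening'])
cv2.imwrite('pics/bin.png',np.hstack([cv2.resize(C['top'][0][160:290,80:260],(360,260)),cv2.resize(C['side'][0][80:210,80:260],(360,260))])[:,:,::-1])"
```

```text
time_s: 14.32
eef_pos: [0.5148, 0.3555, 0.0736]
tool_rot: [[-0.963, 0.268, -0.009], [0.268, 0.963, -0.005], [0.007, -0.007, -1.0]]
contact_force: [-2.0, -0.7, -2.2]
opening: 0.0477
gripper_force: 19.7
time_s: 14.98
eef_pos: [0.5246, 0.3594, 0.1715]
tool_rot: [[-0.963, 0.27, 0.014], [0.27, 0.963, 0.007], [-0.012, 0.011, -1.0]]
contact_force: [2.5, 0.5, 2.5]
opening: 0.0735
gripper_force: 0.0
top white 266 [318.5 225.1] [ 0.4655 -0.1001  0.028 ] top 0.0507006930647499
top brown 545 [280.5 224.4] [0.4702 0.0029 0.0239] top 0.04495025655704329
side white 449 [282. 259.] [ 0.4601 -0.1033  0.0352] top 0.048536380901999056
side brown 862 [248.1 232. ] [0.4659 0.0009 0.0249] top 0.04460352161780387
[0.5219 0.358  0.165 ] 0.07413202073324579
```

View pics/bin.png

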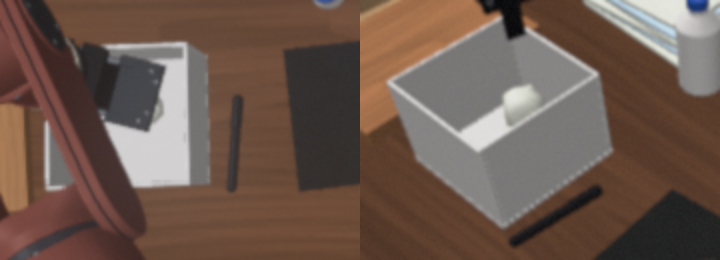

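```bash
python3 -m jog '[[[-55,-361,0],62,0.8],[[-55,-361,0],62,0.8],[[-55,-361,0],62,0.8],[[-55,-361,0],62,0.8],[[-55,-361,0],62,0.8],[[-55,-361,0],62,0.8],[[-55,-361,0],62,0.8],[[-55,-361,0],62,0.8],[[-55,-361,0],62,0.8],[[-55,-361,0],62,0.8],[[-55,-361,0],62,0.8],[[-55,-361,0],62,0.8]]'
python3 - <<'E'
from h import *
s=observe();c=calibration('wrist');p,d=get_image('wrist');X=cloud(d,c)
b=max(blobs((X[...,2]>.025)&(X[...,2]<.05)&masks(p)['brown']),key=lambda b:b.sum());x=X[b]
top=x[x[:,2]>np.percentile(x[:,2],50)-.004]
print(s['eef_pos'],cv2.minAreaRect((x[:,:2]*1000).astype(np.float32)),cv2.minAreaRect((top[:,:2]*1000).astype(np.float32)),np.percentile(x[:,2],[5,50,95]))
E
```

```text
time_s: 16.08
eef_pos: [0.4639, -0.0049, 0.1599]
tool_rot: [[-0.693, -0.721, -0.001], [-0.721, 0.693, 0.0], [0.0, 0.001, -1.0]]
contact_force: [-0.6, 0.2, 0.3]
opening: 0.0697
gripper_force: 0.0
[ 0.4639 -0.0049  0.1599] ((339.71881103515625, -93.20692443847656), (8.657076835632324, 32.762840270996094), 43.92442321777344) ((338.4857482910156, -92.1469497680664), (7.34575891494751, 29.791379928588867), 45.86717987060547) [0.0259 0.0321 0.0395]
```

```bash
python3 -m jog '[[[0,0,-40],1,0.8],[[0,0,-80],1,0.8],[[0,0,-120],1,0.8],[[0,0,-160],1,0.8],[[0,0,-175],1,0.8],[[0,0,-183],1,0.8],[[0,0,-183],1,0],[[0,0,-183],1,0],[[0,0,-183],1,0],[[0,0,-183],1,0],[[0,0,-183],1,0],[[0,0,-183],1,0]]' 15
python3 -m jog '[[[0,0,0],0,0],[[0,0,0],0,0],[[0,0,40],0,0],[[0,0,80],0,0],[[0,0,120],0,0],[[0,0,160],0,0],[[0,0,188],0,0]]' 15
```

```text
time_s: 17.13
eef_pos: [0.4659, -0.0043, -0.0211]
tool_rot: [[-0.677, -0.736, 0.003], [-0.736, 0.677, -0.0], [-0.002, -0.002, -1.0]]
contact_force: [-0.9, 0.7, 4.7]
opening: 0.0443
gripper_force: 15.0
time_s: 17.72
eef_pos: [0.4657, -0.0045, 0.1698]
tool_rot: [[-0.677, -0.736, 0.005], [-0.736, 0.677, -0.001], [-0.003, -0.004, -1.0]]
contact_force: [1.2, -0.4, -0.3]
opening: 0.0439
gripper_force: 15.0
```

```bash
python3 -m jog '[[[14,364,5],0,0],[[14,364,5],0,0],[[14,364,5],0,0],[[14,364,5],0,0],[[14,364,5],0,0],[[14,364,5],0,0],[[14,364,5],0,0],[[14,364,5],0,0],[[14,364,5],0,0],[[14,364,5],0,0],[[14,364,-35],0,0],[[14,364,-75],0,0]]'
python3 -m jog '[[[0,0,0],0,0.85],[[0,0,0],0,0.85],[[0,0,0],0,0.85],[[0,0,0],0,0.85],[[0,0,0],0,0.85],[[0,0,40],0,0.85],[[0,0,75],0,0.85],[[0,0,75],0,0.85]]'
python3 -c "
from h import *
look();s=observe();print(s['eef_pos'],s['opening'])"
```

```text
time_s: 18.72
eef_pos: [0.481, 0.3619, 0.093]
tool_rot: [[-0.676, -0.737, 0.007], [-0.737, 0.676, 0.004], [-0.008, -0.003, -1.0]]
contact_force: [-0.3, 0.0, -0.1]
opening: 0.0437
gripper_force: 15.0
time_s: 19.38
eef_pos: [0.4834, 0.3626, 0.176]
tool_rot: [[-0.677, -0.736, 0.014], [-0.736, 0.677, 0.008], [-0.015, -0.005, -1.0]]
contact_force: [2.0, 0.1, 1.7]
opening: 0.0734
gripper_force: 0.0
top white 266 [318.5 225.1] [ 0.4656 -0.1007  0.0292] top 0.05061095781703673
side white 452 [282. 259.] [ 0.4602 -0.103   0.0351] top 0.048857275507533146
[0.4808 0.3611 0.1699] 0.07405923550498535
```

```bash
python3 -m jog '[[[-14,-461,0],0,0.85],[[-14,-461,0],0,0.85],[[-14,-461,0],0,0.85],[[-14,-461,0],0,0.85],[[-14,-461,0],0,0.85],[[-14,-461,0],0,0.85],[[-14,-461,0],0,0.85],[[-14,-461,0],0,0.85],[[-14,-461,0],0,0.85],[[-14,-461,0],0,0.85],[[-14,-461,0],0,0.85],[[-14,-461,0],0,0.85]]'
python3 -m jog '[[[0,0,-40],0,0.85],[[0,0,-80],0,0.85],[[0,0,-120],0,0.85],[[0,0,-160],0,0.85],[[0,0,-180],0,0.85],[[0,0,-189],0,0.85],[[0,0,-189],0,0],[[0,0,-189],0,0],[[0,0,-189],0,0],[[0,0,-189],0,0],[[0,0,-189],0,0],[[0,0,-189],0,0]]' 20
python3 -m jog '[[[0,0,0],0,0],[[0,0,0],0,0],[[0,0,40],0,0],[[0,0,80],0,0],[[0,0,120],0,0],[[0,0,160],0,0],[[0,0,195],0,0]]' 20
```

```text
time_s: 20.48
eef_pos: [0.4705, -0.0861, 0.1646]
tool_rot: [[-0.702, -0.712, -0.008], [-0.712, 0.702, -0.027], [0.025, -0.013, -1.0]]
contact_force: [-0.1, 0.3, -0.5]
opening: 0.0737
gripper_force: 0.0
time_s: 21.48
eef_pos: [0.4719, -0.0824, -0.0229]
tool_rot: [[-0.698, -0.716, -0.005], [-0.716, 0.698, -0.026], [0.022, -0.014, -1.0]]
contact_force: [0.1, -0.7, -0.2]
opening: 0.042
gripper_force: 0.1
time_s: 22.07
eef_pos: [0.4708, -0.0821, 0.1736]
tool_rot: [[-0.698, -0.716, -0.006], [-0.716, 0.698, -0.025], [0.023, -0.013, -1.0]]
contact_force: [1.4, 0.1, 0.2]
opening: 0.0014
gripper_force: 0.0
```

Joint 6 was near its limit and held the pose short. I'll turn the wrist back and look for the ball again.

```bash
python3 -m jog '[[[0,40,0],-62,0.85],[[0,40,0],-62,0.85],[[0,40,0],-62,0.85],[[0,40,0],-62,0.85],[[0,40,0],-62,0.85],[[0,40,0],-62,0.85],[[0,40,0],-62,0.85],[[0,40,0],-62,0.85],[[0,40,0],-62,0.85],[[0,40,0],-62,0.85],[[0,40,0],-62,0.85],[[0,40,0],-62,0.85]]' 20
python3 - <<'E'
from h import *
look();s=observe();print(s['eef_pos'],s['opening'],s['joint_pos'])
c=calibration('wrist');p,d=get_image('wrist');X=cloud(d,c)
for b in blobs(masks(p)['white'],200):
    x=X[b];m=np.median(x,0)
    if m[2]<.08 and m[0]<.63: print('wrist',m,(np.percentile(x,3,0)+np.percentile(x,97,0))/2,np.percentile(x[:,2],97))
E
```

```text
time_s: 23.07
eef_pos: [0.4706, -0.0421, 0.1707]
tool_rot: [[-0.961, 0.277, -0.026], [0.277, 0.961, -0.005], [0.023, -0.012, -1.0]]
contact_force: [0.1, -0.7, 0.1]
opening: 0.0709
gripper_force: 0.0
top white 57 [313.5 237.8] [ 0.4322 -0.0857  0.0318] top 0.047324796116567924
side white 475 [273.6 264.3] [ 0.4404 -0.0988  0.0328] top 0.048629940984217655
[ 0.4707 -0.042   0.1708] 0.07276259445669675 [-0.2473 -0.1133  1.9096 -0.0112  1.3691 -1.5341]
wrist [ 0.4426 -0.0916  0.044 ] [ 0.4443 -0.0943  0.0261] 0.04838610502307722
wrist [ 0.4524 -0.3063  0.0129] [ 0.4489 -0.3062  0.0392] 0.06712717866280964
```

```bash
python3 -m jog '[[[-26,-54,0],0,0.85],[[-26,-54,0],0,0.85],[[-26,-54,-40],0,0.85],[[-26,-54,-80],0,0.85],[[-26,-54,-120],0,0.85],[[-26,-54,-160],0,0.85],[[-26,-54,-185],0,0.85],[[-26,-54,-194],0,0.85],[[-26,-54,-194],0,0.85]]' 20
python3 -m jog '[[[0,0,0],0,0],[[0,0,0],0,0],[[0,0,0],0,0],[[0,0,0],0,0],[[0,0,0],0,0],[[0,0,0],0,0],[[0,0,0],0,0],[[0,0,0],0,0]]' 20
python3 -m jog '[[[0,0,40],0,0],[[0,0,80],0,0],[[0,0,120],0,0],[[0,0,160],0,0],[[0,0,195],0,0]]' 20
```

```text
time_s: 23.97
eef_pos: [0.4424, -0.0952, -0.0254]
tool_rot: [[-0.96, 0.279, -0.031], [0.279, 0.96, -0.003], [0.029, -0.011, -1.0]]
contact_force: [0.6, -0.0, -0.1]
opening: 0.0739
gripper_force: 0.0
time_s: 24.63
eef_pos: [0.4466, -0.0968, -0.0213]
tool_rot: [[-0.96, 0.279, -0.022], [0.28, 0.96, -0.006], [0.02, -0.012, -1.0]]
contact_force: [-0.2, -0.6, 7.1]
opening: 0.0544
gripper_force: 20.0
time_s: 25.05
eef_pos: [0.4451, -0.0961, 0.1753]
tool_rot: [[-0.96, 0.279, -0.023], [0.28, 0.96, -0.006], [0.02, -0.012, -1.0]]
contact_force: [1.4, -0.2, 0.1]
opening: 0.0543
gripper_force: 20.0
```

```bash
python3 -m jog '[[[55,445,10],0,0],[[55,445,10],0,0],[[55,445,10],0,0],[[55,445,10],0,0],[[55,445,10],0,0],[[55,445,10],0,0],[[55,445,10],0,0],[[55,445,10],0,0],[[55,445,10],0,0],[[55,445,10],0,0],[[55,445,10],0,0],[[55,445,10],0,0]]'
python3 -m jog '[[[0,0,-40],0,0],[[0,0,-70],0,0],[[0,0,-70],0,0.85],[[0,0,-70],0,0.85],[[0,0,-70],0,0.85],[[0,0,-70],0,0.85],[[0,0,-70],0,0.85],[[0,0,-30],0,0.85],[[0,0,10],0,0.85],[[0,-30,30],0,0.85],[[0,-70,30],0,0.85],[[0,-110,30],0,0.85]]'
python3 - <<'E'
from h import *
C=look();s=observe();print(s['eef_pos'],s['opening'],s['joint_pos'])
p,d=get_image('wrist');X=cloud(d,calibration('wrist'))
cv2.imwrite('pics/bin2.png',np.hstack([cv2.resize(p,(420,315)),cv2.resize(C['side'][0],(420,315))])[:,:,::-1][:, :800])
E
```

```text
time_s: 26.05
eef_pos: [0.4993, 0.3546, 0.1822]
tool_rot: [[-0.961, 0.275, -0.025], [0.275, 0.961, -0.002], [0.023, -0.009, -1.0]]
contact_force: [0.3, -0.7, 0.6]
opening: 0.0544
gripper_force: 20.0
time_s: 27.05
eef_pos: [0.5016, 0.239, 0.2163]
tool_rot: [[-0.961, 0.278, -0.018], [0.278, 0.961, -0.003], [0.017, -0.008, -1.0]]
contact_force: [1.0, 0.0, 0.7]
opening: 0.074
gripper_force: 0.0
[0.501  0.2345 0.2142] 0.07365988249721322 [ 0.2947  0.0534  1.6646  0.0008  1.4464 -0.9883]
```

View pics/bin2.png

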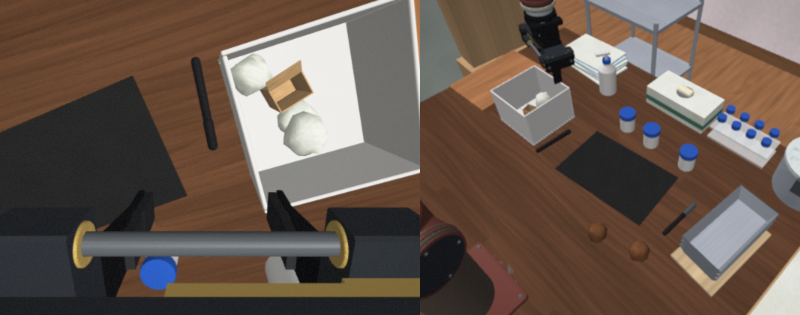

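All four pieces (three balls and the carton) are in the bin, the mat is clear and both pens are untouched. Next is the tray: I hover past it so the wrist camera can measure its rim.

```bash
python3 -m jog '[[[60,-270,20],9,0.5],[[60,-270,20],9,0.5],[[60,-270,20],9,0.5],[[60,-270,20],9,0.5],[[60,-270,20],9,0.5],[[60,-270,20],9,0.5],[[60,-270,20],9,0.5],[[60,-270,20],9,0.5]]'
python3 -m jog '[[[60,-290,40],0,0.5],[[60,-290,40],0,0.5],[[60,-290,40],0,0.5],[[60,-290,40],0,0.5],[[60,-290,40],0,0.5],[[60,-290,40],0,0.5],[[60,-290,40],0,0.5],[[60,-290,40],0,0.5],[[60,-290,40],0,0.5],[[60,-290,40],0,0.5]]'
python3 - <<'E'
from h import *
s=observe();print(s['eef_pos'],s['tool_rot'],s['joint_pos'])
p,d=get_image('wrist');X=cloud(d,calibration('wrist'))
near=(X[...,0]>.36)&(X[...,0]<.66)&(X[...,1]<-.28)&(X[...,1]>-.46)
for a,b in((.1,.13),(.112,.122)):
    m=near&(X[...,2]>a)&(X[...,2]<b)&(d>.15);
    if m.sum()>20:
        m=max(blobs(m,5),key=lambda b:b.sum());print(m.sum(),cv2.minAreaRect((X[m][:,:2]*1000).astype(np.float32)),np.percentile(X[m][:,2],[5,50,95,99]))
m=near&(X[...,2]>.107)&(X[...,2]<.122)&(d>.15)
x=X[m]
# profile of +y wall across short axis, in tray frame
sA=np.array([.118,.993]);lA=np.array([.993,-.118]);q=x[:,:2]-[.518,-.366];a=q@sA;l=q@lA
for l0 in(-.08,-.04,0,.04):
    k=(abs(l-l0)<.015)&(a>0);k2=(abs(l-l0)<.015)&(a<0)
    if k.sum()>3:print(l0,k.sum(),'+ wall',np.percentile(a[k],[2,50,98]),x[k,2].max(),'- wall',np.percentile(a[k2],[2,50,98]) if k2.sum()>3 else '')
cv2.imwrite('pics/wt.png',p[:,:,::-1])
E
```

```text
time_s: 27.87
eef_pos: [0.5616, -0.0358, 0.2333]
tool_rot: [[-0.991, 0.13, -0.022], [0.131, 0.991, -0.011], [0.02, -0.014, -1.0]]
contact_force: [0.0, -0.2, 0.3]
opening: 0.0439
gripper_force: 0.0
time_s: 28.7
eef_pos: [0.6203, -0.3198, 0.2716]
tool_rot: [[-0.992, 0.126, -0.024], [0.126, 0.992, -0.008], [0.023, -0.011, -1.0]]
contact_force: [0.1, 0.5, 0.0]
opening: 0.0435
gripper_force: 0.0
[ 0.6203 -0.3198  0.2716] [[-0.9918  0.1257 -0.0245]
 [ 0.126   0.992  -0.0076]
 [ 0.0233 -0.0106 -0.9997]] [-0.5781  0.3787  1.1808 -0.0197  1.5985 -2.0231]
5327 ((536.0611572265625, -366.04620361328125), (113.0610580444336, 182.32940673828125), 83.373779296875) [0.1014 0.1126 0.1177 0.1183]
2776 ((537.273193359375, -366.18701171875), (113.0610580444336, 179.88900756835938), 83.373779296875) [0.1127 0.1164 0.118  0.1186]
-0.08 38 + wall [0.053  0.0558 0.0584] 0.11808049343776368 - wall [-0.0541 -0.0501 -0.0481]
-0.04 227 + wall [0.0528 0.0557 0.0583] 0.11874388127718584 - wall [-0.0539 -0.0504 -0.0481]
0 202 + wall [0.053 0.056 0.058] 0.11865797553921015 - wall [-0.0538 -0.0503 -0.0481]
0.04 199 + wall [0.0535 0.0558 0.0586] 0.11913191231726451 - wall [-0.0539 -0.0503 -0.0478]
```

View pics/wt.png

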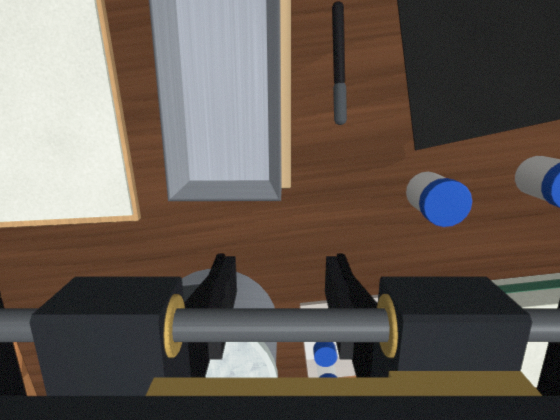

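The wrist view shows the tray pile at (225,90), its near-mat long wall at (278,90), and the pen at (340,60). The rim measures 117 mm high, the tray is 113 mm across, and its short axis lies at 83.3°. I'll pinch that wall at its middle, point (0.524, −0.314).

```bash
python3 -m jog '[[[-40,3,0],0,0.4],[[-80,6,0],0,0.4],[[-96,6,-10],0,0.4],[[-96,6,-50],0,0.4],[[-96,6,-90],0,0.4],[[-96,6,-130],0,0.4],[[-96,6,-170],0,0.4],[[-96,6,-190],0,0.4],[[-96,6,-200],0,0.4],[[-96,6,-207],0,0.4],[[-96,6,-207],0,0.4]]'
python3 -c "
from h import *
p,d=get_image('wrist');cv2.imwrite('pics/wg.png',p[:,:,::-1]);s=observe();print(s['eef_pos'],s['contact_force'])
p,d=get_image('side');cv2.imwrite('pics/sg.png',cv2.resize(p[180:400,300:540,::-1],None,fx=2.5,fy=2.5))"
```

```text
time_s: 29.67
eef_pos: [0.5241, -0.3137, 0.0647]
tool_rot: [[-0.992, 0.124, -0.025], [0.125, 0.992, -0.008], [0.023, -0.011, -1.0]]
contact_force: [-0.3, 0.1, 0.6]
opening: 0.0349
gripper_force: 0.0
[ 0.5247 -0.3146  0.0661] [-0.5344 -0.6168  0.3103]
```

View pics/sg.png

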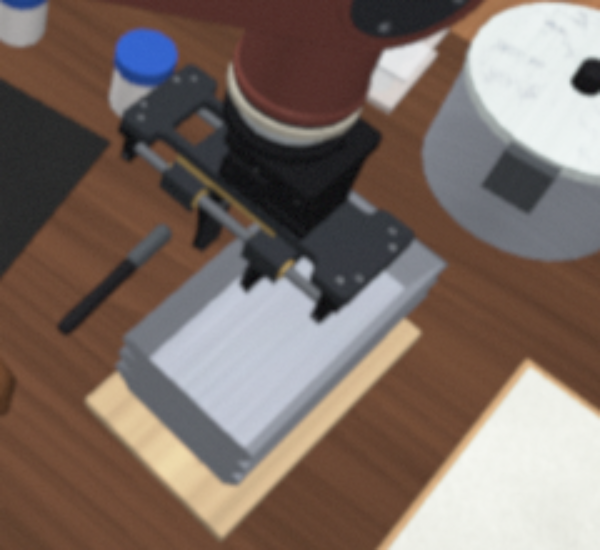

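The side crop shows the fingers straddling the mat-side long wall: one outside at (205,235), one inside at (252,275). Now I grip it and start a gentle lift.

```bash
python3 -m jog '[[[0,0,0],0,0],[[0,0,0],0,0],[[0,0,0],0,0],[[0,0,0],0,0],[[0,0,0],0,0],[[0,0,0],0,0],[[0,0,0],0,0],[[0,0,0],0,0]]' 60
python3 -m jog '[[[0,0,5],0,0],[[0,0,10],0,0],[[0,0,15],0,0],[[0,0,20],0,0],[[0,0,25],0,0],[[0,0,25],0,0]]' 60
python3 - <<'E'
from h import *
s=observe();print(s['eef_pos'],s['contact_force'],s['wrist_torque'],s['opening'])
for n in('side','top'):
    p,d=get_image(n);X=cloud(d,calibration(n))
    m=(X[...,0]>.38)&(X[...,0]<.65)&(X[...,1]<-.27)&(X[...,1]>-.46)&(X[...,2]>.06)&(X[...,2]<.16)
    q=X[...,:2]-[.518,-.366];a=q@[.118,.993]
    for a0 in(-.055,-.05,-.03,0,.03):
        k=m&(abs(a-a0)<.004);print(n,a0,k.sum(),np.percentile(X[k][:,2],[2,50,98]) if k.sum()>5 else '')
cv2.imwrite('pics/sl.png',cv2.resize(get_image('side')[0][180:400,300:540,::-1],None,fx=2.5,fy=2.5))
E
```

```text
time_s: 30.43
eef_pos: [0.5239, -0.3161, 0.0665]
tool_rot: [[-0.992, 0.126, -0.024], [0.126, 0.992, -0.011], [0.023, -0.014, -1.0]]
contact_force: [-3.4, 2.2, 8.2]
opening: 0.0048
gripper_force: 58.1
time_s: 30.93
eef_pos: [0.5234, -0.3142, 0.0897]
tool_rot: [[-0.992, 0.126, -0.025], [0.126, 0.992, -0.007], [0.024, -0.01, -1.0]]
contact_force: [0.4, -1.3, -1.4]
opening: 0.0026
gripper_force: 60.0
[ 0.5234 -0.3142  0.0897] [ 0.3831 -1.2775 -1.4007] [-0.1934  0.0247  0.0467] 0.0025765110777029388
side -0.055 526 [0.0697 0.0955 0.1148]
side -0.05 762 [0.0635 0.1074 0.1146]
side -0.03 579 [0.0718 0.0805 0.1185]
side 0 399 [0.0709 0.0878 0.1258]
side 0.03 398 [0.0697 0.0951 0.1335]
top -0.055 37 [0.1051 0.1103 0.1144]
top -0.05 97 [0.0981 0.1068 0.1145]
top -0.03 61 [0.0758 0.0793 0.0849]
top 0 36 [0.0829 0.0867 0.0906]
top 0.03 69 [0.088  0.0954 0.1352]
```

View pics/sl.png

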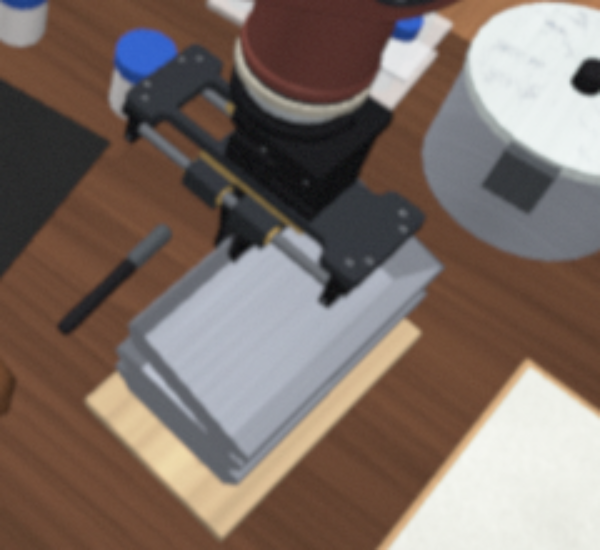

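The tray lifts with its wall flush against the pads, tilted about 15° with its far edge still resting. I continue upward slowly.

```bash
python3 -m jog '[[[0,0,10],0,0],[[0,0,20],0,0],[[0,0,30],0,0],[[0,0,40],0,0],[[0,0,50],0,0],[[0,0,60],0,0],[[0,0,70],0,0],[[0,0,80],0,0],[[0,0,90],0,0],[[0,0,100],0,0],[[0,0,110],0,0],[[0,0,110],0,0]]' 60
cat >> h.py <<'E'
def tilt():
    s=observe();print(s['eef_pos'],s['contact_force'],s['wrist_torque'],s['opening'],s['gripper_force'])
    R=np.array(s['tool_rot'])
    for n in('side','top'):
        p,d=get_image(n);X=cloud(d,calibration(n));L=(X-s['eef_pos'])@R
        m=(L[...,1]<-.025)&(L[...,1]>-.08)&(abs(L[...,0])<.09)&(L[...,2]>-.02)&(L[...,2]<.06)&(d>0)&(X[...,2]>.02)
        x=L[m]
        if len(x)>50:
            for it in range(4):
                A=np.c_[x[:,:2],np.ones(len(x))];f=np.linalg.lstsq(A,x[:,2],rcond=None)[0];r=abs(x[:,2]-A@f);x=x[r<max(.003,np.median(r)*2)]
            print(n,m.sum(),len(x),'floor slope x,y deg',np.degrees(np.arctan(f[:2])))
E
python3 - <<'E'
from h import *
tilt()
p=get_image('side')[0];cv2.imwrite('pics/sl2.png',cv2.resize(p[100:400,240:560,::-1],None,fx=1.8,fy=1.8))
E
```

```text
time_s: 32.08
eef_pos: [0.5249, -0.316, 0.203]
tool_rot: [[-0.992, 0.126, -0.021], [0.126, 0.992, -0.011], [0.02, -0.014, -1.0]]
contact_force: [-0.2, 0.9, -2.9]
opening: 0.0024
gripper_force: 60.0
[ 0.5249 -0.316   0.203 ] [-0.2275  0.8889 -2.9065] [ 0.1717 -0.0411  0.0715] 0.0023718564279367185 60.04038333892822
side 3108 3087 floor slope x,y deg [  1.2522 -15.1804]
top 558 481 floor slope x,y deg [  1.8793 -14.4613]
```

View pics/sl2.png

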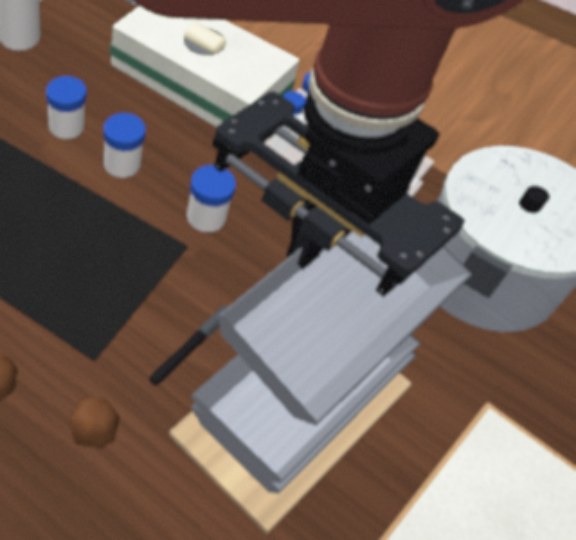

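The tray hangs firmly (about 2.9 N, 15° tilt), and the other two stay nested on the board. I carry it over the mat while turning −78°.

```bash
python3 -m jog '[[[1,13,0],-3,0],[[2,26,0],-6,0],[[2,40,0],-10,0],[[3,53,0],-13,0],[[3,66,0],-16,0],[[4,79,0],-20,0],[[4,92,0],-23,0],[[5,105,0],-26,0],[[5,118,0],-29,0],[[6,132,0],-32,0],[[6,145,0],-36,0],[[7,158,0],-39,0]]' 60
python3 -m jog '[[[1,13,0],-3,0],[[2,26,0],-6,0],[[2,40,0],-10,0],[[3,53,0],-13,0],[[3,66,0],-16,0],[[4,79,0],-20,0],[[4,92,0],-23,0],[[5,105,0],-26,0],[[5,118,0],-29,0],[[6,132,0],-32,0],[[6,145,0],-36,0],[[7,158,0],-39,0]]' 60
python3 -m jog '[[[0,0,-20],0,0],[[0,0,-40],0,0],[[0,0,-60],0,0],[[0,0,-80],0,0],[[0,0,-100],0,0],[[0,0,-120],0,0],[[0,0,-130],0,0],[[0,0,-140],0,0],[[0,0,-140],0,0]]' 60
python3 - <<'E'
from h import *
tilt();s=observe();print(s['tool_rot'])
E
```

```text
time_s: 33.23
eef_pos: [0.5301, -0.1561, 0.1987]
tool_rot: [[-0.689, 0.725, -0.026], [0.725, 0.689, 0.009], [0.025, -0.012, -1.0]]
contact_force: [0.1, -0.4, -3.4]
opening: 0.0023
gripper_force: 60.0
time_s: 34.23
eef_pos: [0.5372, 0.0016, 0.1988]
tool_rot: [[-0.079, 0.997, -0.015], [0.997, 0.08, 0.022], [0.023, -0.013, -1.0]]
contact_force: [-0.7, 1.1, -2.9]
opening: 0.0022
gripper_force: 60.0
time_s: 34.98
eef_pos: [0.536, 0.0011, 0.0575]
tool_rot: [[-0.083, 0.996, -0.018], [0.996, 0.083, 0.023], [0.024, -0.016, -1.0]]
contact_force: [-1.4, 0.8, -3.8]
opening: 0.0027
gripper_force: 60.1
[0.536  0.0011 0.0575] [-1.3793  0.8013 -3.7595] [-0.0933 -0.1683 -0.0291] 0.0027048004154888138 60.06702661514282
side 1945 1812 floor slope x,y deg [  1.3205 -15.1419]
top 345 265 floor slope x,y deg [  1.2896 -15.2802]
[[-0.0828  0.9965 -0.0136]
 [ 0.9963  0.083   0.0222]
 [ 0.0233 -0.0117 -0.9997]]
```

```bash
python3 -m jog '[[[2,0,-6],0,0],[[2,0,-12],0,0],[[2,0,-17],0,0],[[2,0,-17],0,0]]' 60
python3 -m jog '[[[0,0,-3],0,0],[[0,0,-6],0,0],[[0,0,-6],0,0]]' 60
python3 -m jog '[[[0,0,0],0,0],[[0,0,0],0,0],[[0,0,0],0,0]]' 4
```

```text
time_s: 35.42
eef_pos: [0.5389, 0.0011, 0.0417]
tool_rot: [[-0.083, 0.996, -0.015], [0.996, 0.083, 0.022], [0.024, -0.013, -1.0]]
contact_force: [0.4, 0.2, -3.0]
opening: 0.0029
gripper_force: 60.1
time_s: 35.67
eef_pos: [0.5394, 0.001, 0.0362]
tool_rot: [[-0.083, 0.996, -0.014], [0.996, 0.083, 0.022], [0.023, -0.013, -1.0]]
contact_force: [-0.3, 0.4, -2.9]
opening: 0.0027
gripper_force: 60.1
time_s: 35.92
eef_pos: [0.5399, 0.0009, 0.0371]
tool_rot: [[-0.083, 0.996, -0.013], [0.996, 0.083, 0.022], [0.023, -0.012, -1.0]]
contact_force: [-1.1, 0.7, -2.8]
opening: 0.0031
gripper_force: 4.0
```

```bash
python3 -m jog '[[[0,0,-3],0,0],[[0,0,-6],0,0],[[0,0,-6],0,0]]' 6
python3 -m jog '[[[3,0,-4],0,0],[[6,0,-8],0,0],[[6,0,-8],0,0]]' 6
python3 -m jog '[[[4,0,-4],0,0],[[7,1,-8],0,0],[[7,1,-8],0,0]]' 6
python3 -c "
from h import *
tilt()"
```

```text
time_s: 36.17
eef_pos: [0.5413, 0.0008, 0.0316]
tool_rot: [[-0.083, 0.997, -0.011], [0.996, 0.083, 0.022], [0.023, -0.009, -1.0]]
contact_force: [2.7, -0.4, 2.2]
opening: 0.003
gripper_force: 6.0
time_s: 36.42
eef_pos: [0.5465, 0.0009, 0.0224]
tool_rot: [[-0.083, 0.996, -0.013], [0.996, 0.083, 0.022], [0.023, -0.011, -1.0]]
contact_force: [3.7, -0.6, 2.7]
opening: 0.005
gripper_force: 6.2
time_s: 36.67
eef_pos: [0.5522, 0.0019, 0.0134]
tool_rot: [[-0.083, 0.996, -0.016], [0.996, 0.083, 0.022], [0.023, -0.014, -1.0]]
contact_force: [0.8, -0.8, 0.2]
opening: 0.0064
gripper_force: 6.4
[0.5522 0.0019 0.0134] [ 0.8028 -0.7684  0.1644] [-0.233   0.0092 -0.0472] 0.006435738213510457 6.396980211138725
side 1538 1486 floor slope x,y deg [ 1.294  -0.9835]
top 289 224 floor slope x,y deg [ 1.386  -0.3132]
```

The tray now lies flat on its feet. Release, retreat, measure.

```bash
python3 -m jog '[[[0,0,0],0,0.45],[[0,0,0],0,0.45],[[0,0,0],0,0.45],[[0,0,0],0,0.45],[[0,0,0],0,0.45],[[0,0,0],0,0.45],[[0,0,40],0,0.45],[[0,0,80],0,0.45],[[0,0,120],0,0.45],[[0,0,160],0,0.45],[[0,0,160],0,0.8]]' 6
python3 -m jog '[[[0,-40,0],0,0.8],[[0,-80,0],0,0.8],[[0,-120,0],0,0.8],[[0,-160,0],0,0.8],[[0,-200,0],0,0.8],[[0,-240,0],0,0.8],[[0,-240,0],0,0.8]]' 20
cat >> h.py <<'E'
def tray():
    s=observe();print(s['eef_pos'],np.degrees(np.arctan2(s['tool_rot'][1][1],s['tool_rot'][0][1])))
    for n in('side','top'):
        p,d=get_image(n);X=cloud(d,calibration(n));M=masks(p)
        m=(X[...,0]>.4)&(X[...,0]<.62)&(abs(X[...,1])<.14)&(X[...,2]>.052)&(X[...,2]<.072)
        m=max(blobs(m,5),key=lambda b:b.sum());print(n,m.sum(),cv2.minAreaRect((X[m][:,:2]*1000).astype(np.float32)),np.percentile(X[m][:,2],[5,50,98]))
        f=(X[...,0]>.47)&(X[...,0]<.54)&(abs(X[...,1])<.08)&(X[...,2]<.05);print('floor z',np.median(X[f][:,2]))
        for b in blobs(M['blue']):
            x=X[b];q=(np.percentile(x,3,0)+np.percentile(x,97,0))/2
            if .4<q[0]<.72 and abs(q[1])<.25 and q[2]<.12:print(n,'jar',b.sum(),cen(b),q,np.percentile(x[:,2],95))
        cv2.imwrite(f'pics/{n}_t.png',p[:,:,::-1])
E
python3 -c "
from h import *
tray()
p=[cv2.imread(f'pics/{n}_t.png') for n in('top','side')];cv2.imwrite('pics/tt.png',cv2.resize(np.hstack(p),(800,300)))"
```

```text
time_s: 37.68
eef_pos: [0.5582, 0.0013, 0.1849]
tool_rot: [[-0.083, 0.997, 0.001], [0.996, 0.083, 0.02], [0.02, 0.003, -1.0]]
contact_force: [1.8, -0.4, 1.1]
opening: 0.0412
gripper_force: 0.0
time_s: 38.27
eef_pos: [0.5519, -0.2452, 0.1745]
tool_rot: [[-0.077, 0.997, -0.013], [0.997, 0.077, 0.019], [0.02, -0.012, -1.0]]
contact_force: [0.2, -0.8, 0.2]
opening: 0.0695
gripper_force: 0.0
[ 0.5519 -0.2452  0.1745] 4.440305039823269
side 983 ((500.9150085449219, -1.1671981811523438), (115.21515655517578, 220.37359619140625), 4.693289756774902) [0.0529 0.0609 0.0656]
floor z 0.02561215063959289
side jar 321 (np.float64(276.37694704049846), np.float64(151.46417445482865)) [0.6655 0.0984 0.0675] 0.07460389847747001
side jar 357 (np.float64(308.6218487394958), np.float64(172.51260504201682)) [ 0.6637 -0.0049  0.0675] 0.07458393581818663
top 576 ((502.227294921875, -2.7558364868164062), (112.46759033203125, 218.7488250732422), 4.796236991882324) [0.053  0.0607 0.0674]
floor z 0.024672964953625177
top jar 271 (np.float64(331.8966789667897), np.float64(147.66051660516604)) [ 0.6695 -0.1402  0.0721] 0.07625213899743533
top jar 267 (np.float64(280.49812734082394), np.float64(150.22846441947564)) [ 0.6661 -0.0025  0.0717] 0.07571602518024821
top jar 275 (np.float64(241.84363636363636), np.float64(150.64727272727274)) [0.6683 0.1003 0.0719] 0.07655071422233092
```

View pics/tt.png

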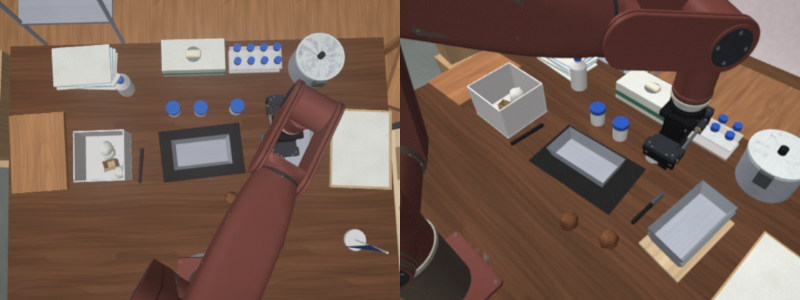

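Tray centre is (0.502, −0.002), yaw 4.8°, rim 63 mm and floor 25 mm: flat on its feet in the middle of the mat (mat 0.503, −0.002, 5.1°). Now the jars, starting with the right one at (0.6695, −0.1405).

```bash
python3 -m jog '[[[118,105,0],0,0.85],[[118,105,0],0,0.85],[[118,105,0],0,0.85],[[118,105,0],0,0.85],[[118,105,0],0,0.85],[[118,105,-40],0,0.85],[[118,105,-80],0,0.85],[[118,105,-110],0,0.85],[[118,105,-135],0,0.85],[[118,105,-150],0,0.85],[[118,105,-160],0,0.85],[[118,105,-160],0,0.85]]' 25
python3 -m jog '[[[0,0,0],0,0],[[0,0,0],0,0],[[0,0,0],0,0],[[0,0,0],0,0],[[0,0,0],0,0],[[0,0,0],0,0],[[0,0,0],0,0]]' 25
python3 -m jog '[[[0,0,20],0,0],[[0,0,50],0,0],[[0,0,90],0,0],[[0,0,110],0,0],[[0,0,110],0,0]]' 25
```

```text
time_s: 39.37
eef_pos: [0.6692, -0.1318, 0.0126]
tool_rot: [[-0.084, 0.996, -0.017], [0.996, 0.084, 0.023], [0.025, -0.015, -1.0]]
contact_force: [-0.9, 1.0, -0.4]
opening: 0.0739
gripper_force: 0.0
time_s: 39.95
eef_pos: [0.6719, -0.1336, 0.0167]
tool_rot: [[-0.083, 0.997, -0.011], [0.996, 0.083, 0.021], [0.022, -0.009, -1.0]]
contact_force: [-1.3, 0.5, 6.8]
opening: 0.0535
gripper_force: 25.0
time_s: 40.37
eef_pos: [0.6748, -0.1343, 0.1324]
tool_rot: [[-0.083, 0.997, -0.003], [0.996, 0.083, 0.019], [0.019, -0.001, -1.0]]
contact_force: [0.3, -1.0, 0.7]
opening: 0.0539
gripper_force: 25.0
```

Held (opening 53.5 mm matches the cap). The jar sits about 7 mm toward −y of the TCP, and I allow for that in the placing.

```bash
python3 -m jog '[[[-40,18,0],0,0],[[-80,37,0],0,0],[[-120,55,0],0,0],[[-150,69,0],0,0],[[-163,75,0],0,0],[[-163,75,0],0,0],[[-163,75,-25],0,0],[[-163,75,-50],0,0],[[-163,75,-65],0,0],[[-163,75,-75],0,0],[[-163,75,-80],0,0],[[-163,75,-80],0,0]]' 25
python3 -m jog '[[[0,0,-2],0,0],[[0,0,-4],0,0],[[0,0,-4],0,0]]' 25
```

```text
time_s: 41.37
eef_pos: [0.5074, -0.0581, 0.0436]
tool_rot: [[-0.082, 0.996, -0.016], [0.996, 0.083, 0.023], [0.024, -0.014, -1.0]]
contact_force: [-1.1, -0.6, -1.3]
opening: 0.0534
gripper_force: 25.0
time_s: 41.62
eef_pos: [0.5089, -0.0584, 0.0418]
tool_rot: [[-0.083, 0.997, -0.012], [0.996, 0.083, 0.022], [0.023, -0.01, -1.0]]
contact_force: [-0.4, -0.4, -0.3]
opening: 0.0533
gripper_force: 25.0
```

```bash
python3 -m jog '[[[0,0,-2],0,0],[[0,0,-2],0,0]]' 25
python3 -m jog '[[[0,0,0],0,0.8],[[0,0,0],0,0.8],[[0,0,0],0,0.8],[[0,0,0],0,0.8],[[0,0,0],0,0.8],[[0,0,40],0,0.8],[[0,0,80],0,0.8],[[0,0,80],0,0.8],[[0,0,80],0,0.8]]' 25
python3 -c "
from h import *
tray()"
```

```text
time_s: 41.78
eef_pos: [0.509, -0.0585, 0.0415]
tool_rot: [[-0.083, 0.996, -0.012], [0.996, 0.083, 0.021], [0.022, -0.01, -1.0]]
contact_force: [-5.6, 1.0, 14.0]
opening: 0.0534
gripper_force: 25.0
time_s: 42.53
eef_pos: [0.5102, -0.0587, 0.1218]
tool_rot: [[-0.083, 0.997, -0.008], [0.996, 0.083, 0.021], [0.021, -0.006, -1.0]]
contact_force: [-0.2, -0.0, 0.3]
opening: 0.0695
gripper_force: 0.0
[ 0.5102 -0.0587  0.1218] 4.76467851462926
side 684 ((500.53619384765625, -1.2157058715820312), (114.75060272216797, 220.54116821289062), 4.916718006134033) [0.053  0.0614 0.0661]
floor z 0.025635672529126702
side jar 243 (np.float64(310.5679012345679), np.float64(174.63374485596708)) [ 0.6631 -0.0134  0.0674] 0.07511993381915004
side jar 465 (np.float64(283.7483870967742), np.float64(220.07096774193548)) [ 0.5051 -0.0683  0.093 ] 0.09949122586182377
top 282 ((498.0865173339844, 47.84857177734375), (112.58221435546875, 117.18031311035156), 4.651307106018066) [0.0532 0.0607 0.0674]
floor z 0.024600277036551564
top jar 267 (np.float64(280.49812734082394), np.float64(150.22846441947564)) [ 0.6669 -0.0025  0.0721] 0.07636588708309777
top jar 275 (np.float64(241.84363636363636), np.float64(150.64727272727274)) [0.6686 0.1004 0.0714] 0.07608341045830391
```

```bash
python3 -m jog '[[[40,14,0],0,0.85],[[80,28,0],0,0.85],[[120,42,0],0,0.85],[[158,56,0],0,0.85],[[158,56,0],0,0.85],[[158,56,-25],0,0.85],[[158,56,-50],0,0.85],[[158,56,-75],0,0.85],[[158,56,-90],0,0.85],[[158,56,-100],0,0.85],[[158,56,-104],0,0.85],[[158,56,-104],0,0.85]]' 25
python3 -m jog '[[[0,0,0],0,0],[[0,0,0],0,0],[[0,0,0],0,0],[[0,0,0],0,0],[[0,0,0],0,0],[[0,0,0],0,0],[[0,0,0],0,0]]' 25
python3 -m jog '[[[0,0,20],0,0],[[0,0,50],0,0],[[0,0,90],0,0],[[0,0,110],0,0],[[0,0,110],0,0]]' 25
```

```text
time_s: 43.63
eef_pos: [0.6649, -0.0021, 0.0137]
tool_rot: [[-0.083, 0.996, -0.016], [0.996, 0.083, 0.022], [0.024, -0.014, -1.0]]
contact_force: [-1.0, -0.1, -0.1]
opening: 0.0739
gripper_force: 0.0
time_s: 44.22
eef_pos: [0.6667, -0.0022, 0.0162]
tool_rot: [[-0.083, 0.996, -0.012], [0.996, 0.083, 0.022], [0.023, -0.01, -1.0]]
contact_force: [0.1, -0.0, 6.7]
opening: 0.0535
gripper_force: 25.0
time_s: 44.63
eef_pos: [0.6697, -0.0025, 0.1317]
tool_rot: [[-0.083, 0.997, -0.003], [0.996, 0.083, 0.021], [0.021, -0.002, -1.0]]
contact_force: [1.3, 0.0, 0.2]
opening: 0.0535
gripper_force: 25.0
```

```bash
python3 -m jog '[[[-40,0,0],0,0],[[-80,0,0],0,0],[[-120,0,0],0,0],[[-150,0,0],0,0],[[-164,0,0],0,0],[[-164,0,0],0,0],[[-164,0,-25],0,0],[[-164,0,-50],0,0],[[-164,0,-65],0,0],[[-164,0,-75],0,0],[[-164,0,-82],0,0],[[-164,0,-82],0,0]]' 25
python3 -m jog '[[[0,0,-2],0,0],[[0,0,-3],0,0],[[0,0,-3],0,0]]' 25
python3 -m jog '[[[0,0,0],0,0.8],[[0,0,0],0,0.8],[[0,0,0],0,0.8],[[0,0,0],0,0.8],[[0,0,0],0,0.8],[[0,0,40],0,0.8],[[0,0,80],0,0.8],[[0,0,80],0,0.8],[[0,0,80],0,0.8]]' 25
python3 -c "
from h import *
tray()"
```

```text
time_s: 45.63
eef_pos: [0.5017, -0.002, 0.0417]
tool_rot: [[-0.083, 0.996, -0.015], [0.996, 0.083, 0.023], [0.024, -0.013, -1.0]]
contact_force: [1.0, 0.2, -1.6]
opening: 0.0533
gripper_force: 25.0
time_s: 45.88
eef_pos: [0.5028, -0.0022, 0.0407]
tool_rot: [[-0.083, 0.996, -0.012], [0.996, 0.083, 0.022], [0.023, -0.01, -1.0]]
contact_force: [0.0, 0.4, 2.2]
opening: 0.0535
gripper_force: 25.0
time_s: 46.63
eef_pos: [0.5043, -0.0025, 0.1229]
tool_rot: [[-0.083, 0.997, -0.007], [0.996, 0.083, 0.021], [0.022, -0.005, -1.0]]
contact_force: [-0.4, -0.4, -0.3]
opening: 0.0697
gripper_force: 0.0
[ 0.5043 -0.0025  0.1229] 4.765346945445294
side 755 ((500.54290771484375, -0.74285888671875), (115.61815643310547, 220.6542510986328), 4.596360206604004) [0.0531 0.0614 0.0659]
floor z 0.025949848667422813
side jar 437 (np.float64(259.6933638443936), np.float64(205.9313501144165)) [ 0.4996 -0.0055  0.0925] 0.0994613166224741
side jar 464 (np.float64(283.7478448275862), np.float64(220.08405172413794)) [ 0.5055 -0.0678  0.0931] 0.09938759199795964
top 135 ((496.46466064453125, 101.81436157226562), (31.04576301574707, 113.93987274169922), 80.42662811279297) [0.0533 0.0606 0.0666]
floor z 0.024447423697730956
top jar 273 (np.float64(241.86080586080587), np.float64(150.62271062271063)) [0.6681 0.1003 0.0715] 0.07542501212253895
```

```bash
python3 -m jog '[[[33,20,0],0,0.85],[[66,41,0],0,0.85],[[99,61,0],0,0.85],[[132,82,0],0,0.85],[[165,103,0],0,0.85],[[165,103,-25],0,0.85],[[165,103,-50],0,0.85],[[165,103,-75],0,0.85],[[165,103,-90],0,0.85],[[165,103,-100],0,0.85],[[165,103,-105],0,0.85],[[165,103,-105],0,0.85]]' 25
python3 -m jog '[[[0,0,0],0,0],[[0,0,0],0,0],[[0,0,0],0,0],[[0,0,0],0,0],[[0,0,0],0,0],[[0,0,0],0,0],[[0,0,0],0,0]]' 25
python3 -m jog '[[[0,0,20],0,0],[[0,0,50],0,0],[[0,0,90],0,0],[[0,0,110],0,0],[[0,0,110],0,0]]' 25
```

```text
time_s: 47.73
eef_pos: [0.6658, 0.1008, 0.0134]
tool_rot: [[-0.082, 0.996, -0.016], [0.996, 0.083, 0.022], [0.023, -0.014, -1.0]]
contact_force: [-0.7, -0.5, 0.7]
opening: 0.0744
gripper_force: 0.0
time_s: 48.32
eef_pos: [0.6678, 0.101, 0.0162]
tool_rot: [[-0.083, 0.996, -0.011], [0.996, 0.083, 0.022], [0.023, -0.01, -1.0]]
contact_force: [0.5, -0.5, 6.4]
opening: 0.0535
gripper_force: 25.0
time_s: 48.73
eef_pos: [0.6706, 0.1011, 0.1318]
tool_rot: [[-0.083, 0.997, -0.003], [0.996, 0.083, 0.023], [0.023, -0.002, -1.0]]
contact_force: [1.0, -0.7, -0.2]
opening: 0.0533
gripper_force: 25.0
```

```bash
python3 -m jog '[[[-40,-9,0],0,0],[[-80,-18,0],0,0],[[-120,-28,0],0,0],[[-150,-35,0],0,0],[[-171,-40,0],0,0],[[-171,-40,0],0,0],[[-171,-40,-25],0,0],[[-171,-40,-50],0,0],[[-171,-40,-65],0,0],[[-171,-40,-75],0,0],[[-171,-40,-82],0,0],[[-171,-40,-82],0,0]]' 25
python3 -m jog '[[[0,0,-2],0,0],[[0,0,-3],0,0],[[0,0,-3],0,0]]' 25
python3 -m jog '[[[0,0,0],0,0.8],[[0,0,0],0,0.8],[[0,0,0],0,0.8],[[0,0,0],0,0.8],[[0,0,0],0,0.8],[[0,0,40],0,0.8],[[0,0,80],0,0.8],[[0,0,120],0,0.8],[[0,0,150],0,0.8]]' 25
python3 -m jog '[[[40,40,0],0,0.8],[[80,80,0],0,0.8],[[110,110,0],0,0.8],[[110,150,0],0,0.8],[[110,190,0],0,0.8],[[110,210,0],0,0.8],[[110,210,0],0,0.8],[[110,210,0],0,0.8]]' 25
python3 -c "
from h import *
tray()
p=[cv2.imread(f'pics/{n}_t.png') for n in('top','side')];cv2.imwrite('pics/tf.png',cv2.resize(np.hstack(p),(800,300)))"
```

```text
time_s: 49.73
eef_pos: [0.4954, 0.061, 0.0417]
tool_rot: [[-0.083, 0.996, -0.015], [0.996, 0.083, 0.022], [0.024, -0.013, -1.0]]
contact_force: [1.1, 0.5, -1.7]
opening: 0.0531
gripper_force: 25.0
time_s: 49.98
eef_pos: [0.4967, 0.0609, 0.0407]
tool_rot: [[-0.083, 0.996, -0.012], [0.996, 0.083, 0.022], [0.023, -0.01, -1.0]]
contact_force: [-0.9, 0.4, 2.2]
opening: 0.0535
gripper_force: 25.0
time_s: 50.73
eef_pos: [0.4966, 0.061, 0.1933]
tool_rot: [[-0.083, 0.997, -0.011], [0.996, 0.083, 0.022], [0.023, -0.009, -1.0]]
contact_force: [0.7, -0.0, 0.7]
opening: 0.0692
gripper_force: 0.0
time_s: 51.4
eef_pos: [0.6051, 0.2733, 0.1889]
tool_rot: [[-0.087, 0.996, -0.015], [0.996, 0.087, 0.022], [0.023, -0.013, -1.0]]
contact_force: [0.4, 0.3, 0.4]
opening: 0.0698
gripper_force: 0.0
[0.6051 0.2733 0.1889] 4.9836716822221225
side 788 ((500.3839111328125, -0.969970703125), (115.54956817626953, 220.08758544921875), 4.924525260925293) [0.0533 0.0617 0.0657]
floor z 0.02683253717224915
side jar 431 (np.float64(236.35266821345706), np.float64(192.23897911832947)) [0.4935 0.0598 0.0924] 0.09972834878746897
side jar 440 (np.float64(259.6), np.float64(205.9522727272727)) [ 0.4997 -0.0048  0.0926] 0.09962767511141282
side jar 469 (np.float64(283.75266524520254), np.float64(220.0810234541578)) [ 0.5055 -0.0677  0.0928] 0.09958513067494103
top 581 ((502.2938232421875, -2.8505630493164062), (112.47648620605469, 219.19198608398438), 4.684389114379883) [0.0532 0.0604 0.0672]
floor z 0.024637853256718495
top jar 269 (np.float64(306.36802973977694), np.float64(207.4907063197026)) [ 0.5084 -0.0641  0.0967] 0.10085827232856731
top jar 267 (np.float64(282.2771535580524), np.float64(210.4681647940075)) [ 0.5038 -0.0025  0.0969] 0.10085111144127726
top jar 272 (np.float64(258.04411764705884), np.float64(213.5808823529412)) [0.4965 0.061  0.0966] 0.10018328717594596
```

View pics/tf.png

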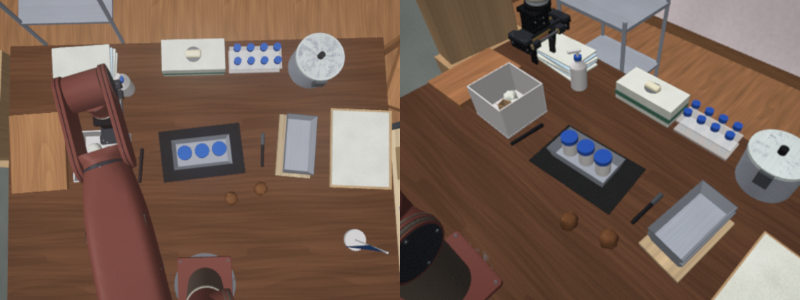

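Both views show the three jars upright in the tray, with caps at (185,152), (202,150) and (219,149) in the top half and tops at 97 mm, as expected. The tray is centred, the mat is otherwise clear, the other two trays are nested on the board, and the pens are where they were. The gripper touches nothing.

```bash
python3 -c "
from cell import *
print(finish_job())"
```

```text
the job is handed in; nothing more can be done
None
```

The job is done and handed in at about 51 s: all four pieces of rubbish are in the bin, and the top tray sits on its feet, centred and aligned on the mat, with the three jars upright in it. The other two trays and both pens are untouched.

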